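# Put the socket in the caddy and hang the caddy under the bench lamp

### The arm

A 6-joint arm with a two-finger parallel gripper is mounted at the origin on the work surface. World frame = base frame: x ahead of the robot, y to its left, z up, the work surface at z = 0. Lengths are in m, angles in rad, forces in N, time in s.
With the tool pointing down it reaches from about 0.4 to 0.925 m from the base axis. Payload 3.4 kg.
Tool frame: the origin (TCP) lies at the very end of the fingers, on their centre line; the grasp point (between the pads) lies robot.hold_point_z behind it (robot.hold_point_z is the distance from the TCP to the grasp point, in m); z points along the fingers, y is the direction in which the jaws open and shut (so a half turn about z gives the same grasp; the last joint's range is limited). The gripper opens to 85 mm and grips with 20 to 120 N. Pads are 22 mm wide; open, the fingers measure 114 mm over their backs; the gripper's body (76 mm by 85 mm) begins 54 mm behind the grasp point. The pads swing forward as they close: fully open they stand 13 mm farther back than shut.
Start: joints at [1.175, 0.307, 1.506, -0, 1.328, -0.073], TCP at [0.182, 0.545, 0.231] pointing down, gripper open.
Joint ranges: [-3.12, 3.12], [-1.05, 2.28], [0.14, 2.33], [-1.42, 4.57], [0.1, 2.73], [-2.68, 2.68]. Speed limits (rad/s): [2.57, 2.57, 3.14, 3.14, 3.14, 3.14].

### API

Orientations are given as a unit quaternion [x, y, z, w].
In Python, from bench import robot gives the robot as it stands.
- The arm moves only by the tool send_rows, never from a script. Its argument "targets" is a list of rows, each an object of numbers: "x", "y", "z": the shift along the tool's x, y, z in mm; "yaw": the turn about the tool's z in rad. A call has 1 to 12 rows; each row is the pose to reach, as a shift and turn from the pose commanded when the call began, along the tool's axes at that moment; what a row does not reach only later rows make up. A row lasts 1/8 s, in which the tool goes at most 62.5 mm and 10.7 degrees, less where a joint would pass 70% of its speed; a pose out of reach is approached as far as the arm can. A call with a gripper value outside its range is refused whole. "grip" is the gripper's target within -1 to 1 (shut at 1, half-way at 0, fully open at -1), set as the call begins (left out, the last holds). The fingers move at their own pace and stop on an object; "force" is the grip in N (left out, the last holds). Time passes only in rows, so rows that repeat a pose let the fingers close. It gives the time, the measured TCP pose, the force and the opening at its end, in the units of the state.
- robot.get_state(): the state, without advancing time (a new reading comes with each control period).
- robot.get_image(name): name is "side" or "top"; returns a dict with "pixels" (400x640x3 uint8, red, green, blue), "depth" (400x640 float32, m along the optical axis (not along the pixel's ray), 0 where there is no reading), "mtx" (3x3 intrinsics, pixels), "T" (4x4, takes a point from camera to world coordinates). Camera axes: x right, y down, z forward; pixel columns grow to the right and rows downward; lengths in m; the calibration is good to about 2 mm. A picture is of the moment at which its call begins.
- robot.job_done(): hands the job in, once; it reports no verdict.
The state is a dict: "time": time; "q": joint angles; "qd": joint speeds; "effort": joint torques, N m; "eef_pos": TCP position; "orientation": TCP orientation; "force": force on the tool from outside, world axes, zero at the start; "torque": the same for the moment, N m; "opening": finger opening in m.
Only numpy, scipy, OpenCV 4.12 (cv2) and the standard library are available. Lean on these libraries where they do the work, as an engineer would, in place of code of your own. Each camera call takes 0.05 s, during which the arm holds its last target.

### The job

Clear up the garage bench: stand or lay the larger of the two sockets in the handled steel caddy, then hang the caddy by its handle on both prongs of the lamp stand, hanging freely and level with the socket still in it. Carry the caddy about level, don't bump the stand or its lamp hard with the robot, and leave the other things on the bench where they are.

Things in the scene. Friction and masses are not known exactly. Their poses are not given: they have to be found in the camera images.
- socket_center (a point): the larger socket, a dark steel cylinder 40 mm across and 62 mm tall, about 0.2 kg, standing on end; point at its centre, 31 mm above the table, z along its axis
- caddy: open steel caddy with a fixed arched handle, about 0.4 kg; origin: centre of its underside, z up. Tray 110 mm along x, 180 along y, 45 high, walls and floor 4 to 5 mm. Handle of 10 mm round bar: uprights at x = 0, y = -84 and +84 mm, joined by a top bar along y with its axis 150 mm up, straight from y = -70 to +70 mm. Front and back are alike
- caddy_bar (a point): middle of the caddy handle's top bar (on the bar's axis, 150 mm above the caddy's underside); axes as the caddy's, so y runs along the bar
- stand: fixed steel lamp stand 400 mm tall, two prongs pointing to -x. Origin on the table, midway between its two posts at their front faces; x points to the back, z up. Posts 20 x 20 mm at y = -55 and +55 mm, nothing between them from 75 to 365 mm up. Base plate 12 mm thick, x = -20 to 110 mm, 240 mm wide
- prong_tip (a point): midway between the two prong tips, axes as the stand's. Each prong, 10 mm round bar at stand y = -55 or +55 mm, leaves its post 222 mm up, slopes down to 200 mm up (axis) at x = -85 mm, then turns up to its tip at x = -108 mm, axis 224 mm up, top of the metal 229 mm up
- lamp_edge (a point): middle of the lower front edge of the lamp bar over the prongs (stand x = -100 mm, 367 mm up), axes as the stand's. The bar is 300 mm wide along y and runs back to x = -55 mm, with two arms to the posts. An upright gripper at the prongs would strike it; one leaning back towards stand -x by 35 to 45 degrees goes under it
- stand_seat (a point): where the middle of the caddy's handle bar comes to rest: midway between the two prongs, over their lowest points (in the stand's frame x = -85 mm, y = 0, 210 mm above the table); axes as the stand's
- small_socket_center (a point): the smaller socket, a dark steel cylinder 26 mm across and 34 mm tall, standing; point at its centre. Stays where it is.
- tape: roll of tape, a plain ring 90 mm across and 35 mm high, lying flat; origin at the centre of its underside. Bystander.
- spray: spray can, 60 mm across and 170 mm tall, standing; origin at the centre of its underside. Bystander.
- wrench: open wrench 180 mm long, lying flat along its x axis; origin near its middle, at its underside. Bystander.
- driver: screwdriver 190 mm long, lying along its x axis; origin near its middle, at its underside. Bystander.
- tray: open plastic tray without a handle, 120 x 160 x 35 mm; origin at the centre of its underside. Bystander.
- jar: glass cup 70 mm across and 75 mm tall; origin at the centre of its underside. Bystander.
Mind the look-alikes: they are no part of the job. What is shaped like the caddy but red is not meant.

How it is judged:
On the way, in this order (a step that is already met when the one before it is completed fails the run):
1. the larger socket is in the caddy while the caddy still stands on the table (x of socket_center in the frame of caddy between -0.048 and 0.048 m and y of socket_center in the frame of caddy between -0.085 and 0.085 m and z of socket_center in the frame of caddy between 0.005 and 0.06 m and height (world z) of caddy_bar below 0.165 m and height (world z) of socket_center below 0.06 m), for 0.2 s.
2. the caddy hangs by its handle on the stand's prongs with the socket in it (x of socket_center in the frame of caddy between -0.048 and 0.048 m and y of socket_center in the frame of caddy between -0.085 and 0.085 m and z of socket_center in the frame of caddy between 0.005 and 0.06 m and x of caddy_bar in the frame of stand between -0.105 and -0.03 m and y of caddy_bar in the frame of stand between -0.03 and 0.03 m and z of caddy_bar in the frame of stand between 0.195 and 0.235 m and angle between the y axis of caddy_bar and the y axis of stand, either way round below 0.25 rad and angle between caddy's own z axis and vertical below 0.3 rad and contact force between caddy and stand above 2 N), for 0.2 s.
At the end, for the whole second after the job is handed in: caddy let go, at rest, its handle bar on both prongs (mid bar within 30 mm of midway between them, 30 to 105 mm ahead of the posts, 195 to 235 mm high, along the stand's y within 0.25 rad), tilted under 0.3 rad, borne by the stand; the larger socket inside it (all of step 2 and linear speed of caddy below 0.03 m/s and angular speed of caddy below 0.4 rad/s); the robot touches nothing.
It fails at once if the caddy is tipped by more than 0.65 rad (angle between caddy's own z axis and vertical above 0.65 rad).
It fails at once if the robot pushes on the lamp stand with more than 20 N (contact force between any of the arm, the fingers and stand above 20 N).
It fails at once if another thing on the bench is moved by more than 40 mm (distance of any of small_socket_center, tape, spray, wrench, driver, tray, jar from where it was at the start of the episode above 0.04 m).
It also fails if it takes over 72 s, if anything falls off the work surface, if the arm or the gripper's body presses on something with over 40 N, if the wrist force passes 120 N, or if a joint passes its speed limit or range.

## Working session

There is one attempt and no reset: what is moved stays moved. The work goes in short steps, Python scripts to look and compute and a tool call to move; the robot and the scene stay as the last step left them, time stands still between calls to the robot, and variables do not carry over. Pictures are saved under pics/ and viewed, and the job is handed in when it is done.

Besides the shell and the picture viewer there is one more tool, called in YAML: its name, and indented under it one key for each argument. send_rows: Moves the arm, as the interface text tells. Its arguments: {"type":"object","properties":{"targets":{"type":"array","items":{"type":"object","properties":{"x":{"type":"number"},"y":{"type":"number"},"z":{"type":"number"},"yaw":{"type":"number"}}}},"grip":{"type":"number"},"force":{"type":"number"}},"required":["targets"]}

```bash
ls; mkdir -p pics; python3 - <<'E'
from bench import robot
import cv2,numpy as np
s=robot.get_state();print(s)
print([a for a in dir(robot) if a[0]!='_'], getattr(robot,'hold_point_z',None))
for n in('side','top'):
    d=robot.get_image(n);cv2.imwrite(f'pics/{n}0.png',d['pixels'][:,:,::-1]);print(n,d['mtx'].round(1).tolist(),d['T'].round(3).tolist())
    np.savez(f'{n}0.npz',**d)
E
```

```text
pics
{'time': 0.0, 'q': array([ 1.17551210e+00,  3.07550608e-01,  1.50766183e+00,  2.38505901e-05,
        1.32838820e+00, -7.34708740e-02]), 'qd': array([-2.05178323e-04,  1.50534645e-03,  6.16646279e-04,  2.83307165e-06,
       -7.32495144e-04,  1.17190709e-04]), 'effort': array([ 1.56836650e-03, -4.57556534e+01, -2.51910335e+01, -8.50359766e-05,
        1.33504326e-02, -2.86295702e-06]), 'eef_pos': array([0.18159893, 0.54484545, 0.23039822]), 'orientation': array([ 1.60215993e-01,  9.87081470e-01, -9.73855015e-04, -2.44422230e-04]), 'force': array([ 0.48411775, -0.52167166,  0.41862501]), 'torque': array([-0.03560219,  0.00906541,  0.00509658]), 'opening': 0.08579314427476672}
['IKError', 'get_image', 'get_state', 'hold_point_z', 'job_done'] 0.0187
side [[485.2, 0.0, 315.3], [0.0, 485.2, 194.2], [0.0, 0.0, 1.0]] [[0.939, -0.237, 0.251, 0.145], [-0.345, -0.673, 0.655, -0.872], [0.014, -0.701, -0.713, 1.191], [0.0, 0.0, 0.0, 1.0]]
top [[451.3, 0.0, 318.7], [0.0, 451.3, 197.6], [0.0, 0.0, 1.0]] [[-0.001, -0.984, 0.18, 0.263], [-1.0, 0.003, 0.009, -0.005], [-0.009, -0.18, -0.984, 1.619], [0.0, 0.0, 0.0, 1.0]]
```

View pics/side0.png

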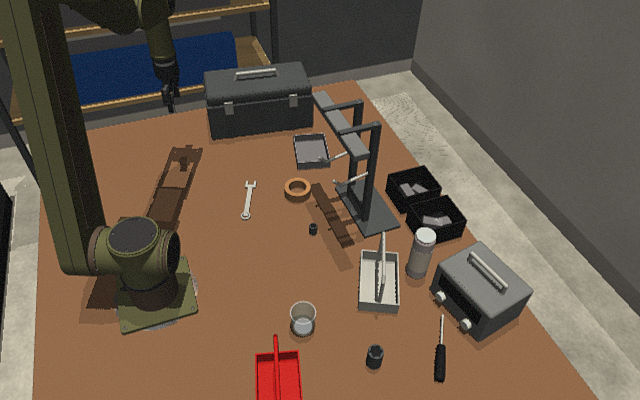

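View pics/top0.png

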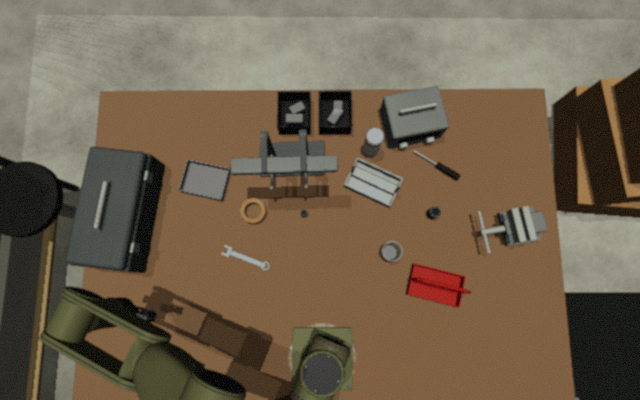

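In the pictures:
- **Sockets:** there are two dark cylinders, at side (375,357) / top (434,213) and at side (313,228) / top (304,213). The first is clearly the larger one.
- **Caddies:** the pale steel one is at side (379,280) / top (373,183). The red one at side (278,375) is the decoy.

I'll confirm these in crops and measure them.

```bash
cat > h.py <<'E'
import numpy as np,cv2
def load(n): return dict(np.load(n+'.npz'))
def cloud(d):
    z=d['depth'];v,u=np.mgrid[:z.shape[0],:z.shape[1]];K=d['mtx']
    P=np.stack([(u-K[0,2])/K[0,0]*z,(v-K[1,2])/K[1,1]*z,z,np.ones_like(z)],-1)
    W=(P@d['T'].T)[...,:3]; W[z==0]=np.nan
    return W
def crop(d,u0,v0,u1,v1,f,name):
    cv2.imwrite(name,cv2.resize(np.ascontiguousarray(d['pixels'][v0:v1,u0:u1,::-1]),None,fx=f,fy=f,interpolation=cv2.INTER_CUBIC))
def proj(d,p):
    c=np.linalg.inv(d['T'])@np.r_[p,1];q=d['mtx']@c[:3];return (q[:2]/q[2]).round(1)
E
python3 - <<'E'
from h import *
s=load('side0');t=load('top0')
crop(s,300,220,460,400,3,'pics/c_side.png')
crop(t,220,80,480,260,3,'pics/c_top.png')
for n,d in(('s',s),('t',t)):
    W=cloud(d)
    for lab,uv in dict(s=[('bigsock',(375,350)),('small',(313,225)),('caddy',(379,310)),('floor',(370,290)),('spray',(425,233)),('jar',(303,305)),('table',(330,350))],t=[('bigsock',(434,211)),('small',(304,213)),('caddyfl',(365,180)),('bar',(375,181)),('lamp',(240,166)),('lamp',(330,166)),('pr1',(272,182)),('pr2',(304,182)),('spray',(374,135)),('table',(330,230))])[n]:
        print(n,lab,uv,W[uv[1],uv[0]].round(3))
E
```

```text
s bigsock (375, 350) [ 0.495 -0.395  0.065]
s small (313, 225) [0.499 0.064 0.035]
s caddy (379, 310) [ 0.574 -0.266  0.006]
s floor (370, 290) [ 0.579 -0.196  0.002]
s spray (425, 233) [ 0.738 -0.174  0.169]
s jar (303, 305) [ 0.37  -0.212  0.061]
s table (330, 350) [ 0.404 -0.328 -0.   ]
t bigsock (434, 211) [ 0.498 -0.391  0.066]
t small (304, 213) [0.498 0.062 0.032]
t caddyfl (365, 180) [ 0.623 -0.16   0.007]
t bar (375, 181) [ 0.62  -0.197  0.003]
t lamp (240, 166) [0.579 0.227 0.39 ]
t lamp (330, 166) [ 0.578 -0.026  0.39 ]
t pr1 (272, 182) [0.571 0.157 0.211]
t pr2 (304, 182) [0.572 0.055 0.207]
t spray (374, 135) [ 0.741 -0.178  0.167]
t table (330, 230) [ 0.44  -0.031  0.001]
```

View pics/c_side.png

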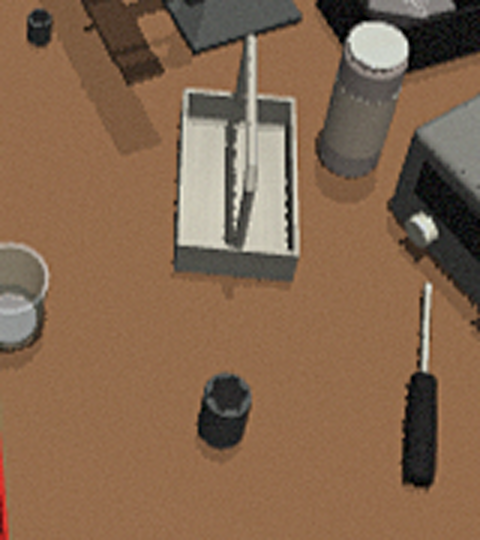

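View pics/c_top.png

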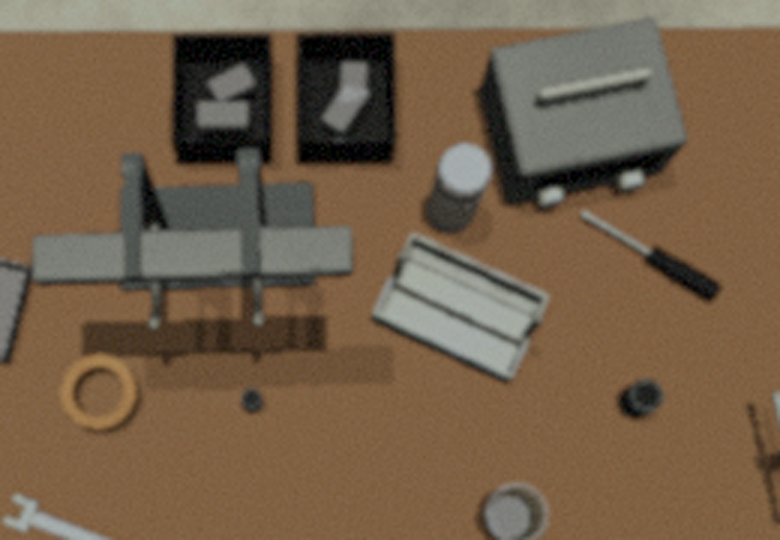

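The crops confirm the larger socket (side crop (225,410): z_top ≈ 0.065, ~40 mm wide) and the steel caddy (side crop (238,180)). Next I'll fit precise poses.

```bash
python3 - <<'E'
from h import *
for n in('side0','top0'):
    d=load(n);W=cloud(d).reshape(-1,3)
    x,y,z=W.T
    print(n)
    m=(abs(x-.61)<.13)&(abs(y+.2)<.13)&(z>.08)&(z<.165)&~((abs(x-.74)<.045)&(abs(y+.178)<.05))
    H=W[m];
    top=H[H[:,2]>.14]; print('handle',len(H),len(top),'zmax',np.percentile(H[:,2],[95,99]) if len(H) else 0)
    if len(top)>10:
        c=top[:,:2].mean(0);u=np.linalg.svd(top[:,:2]-c)[2][0];p=(top[:,:2]-c)@u
        print(' bar c',c,'dir deg',np.degrees(np.arctan2(u[1],u[0])),'range',p.min(),p.max(),'mid',c+u*(p.min()+p.max())/2)
    m=(abs(x-.61)<.13)&(abs(y+.2)<.13)&(z>.038)&(z<.05)&~((abs(x-.74)<.045)&(abs(y+.178)<.05))
    R=W[m][:,:2].astype(np.float32);r=cv2.minAreaRect(R);print(' rim',len(R),r)
    m=(abs(x-.497)<.04)&(abs(y+.393)<.04)&(z>.05);S=W[m];print(' sock',S.min(0),S.max(0),S.mean(0))
    m=(abs(x-.6)<.2)&(abs(y-.1)<.2)&(z>.375)&(z<.4)
    L=W[m][:,:2];print(' lamp',len(L),cv2.minAreaRect(L[L[:,0]<.63].astype(np.float32)))
    for yc in(.055,.157):
        m=(abs(x-.56)<.06)&(abs(y-yc)<.025)&(z>.19)&(z<.24);S=W[m]
        if len(S):
            q=S[S[:,0]<np.nanmin(S[:,0])+.012]; print(' prong',len(S),S.min(0),q.mean(0),S[:,1].mean(),S[:,2].max())
    m=(abs(x-.67)<.12)&(abs(y-.1)<.16)&(z>.006)&(z<.018);B=W[m];print(' base',len(B),cv2.minAreaRect(B[:,:2].astype(np.float32)))
E
```

```text
side0
handle 273 197 zmax [0.15670356 0.15837308]
 bar c [ 0.60310009 -0.19646319] dir deg -115.67818084330591 range -0.09316926699059477 0.07684636195763551 mid [ 0.60663657 -0.18910775]
 rim 371 ((0.6602931022644043, -0.21121880412101746), (0.18504098057746887, 0.22586070001125336), 63.990142822265625)
 sock [ 0.47611278 -0.41924346  0.05066279] [ 0.51435973 -0.37753418  0.0673847 ] [ 0.49435389 -0.39991721  0.06095123]
 lamp 1689 ((0.5933353900909424, 0.10229483991861343), (0.07210888713598251, 0.30286267399787903), 0.9605087637901306)
 prong 85 [0.54903827 0.03974522 0.19793705] [0.55422838 0.04488828 0.22366003] 0.04585313984459564 0.23148294390043178
 prong 83 [0.54545815 0.15114374 0.19601433] [0.5521427  0.15633745 0.22234618] 0.15586883562250692 0.2302052930131252
 base 1453 ((0.6610271334648132, 0.09584835916757584), (0.2189020812511444, 0.3141854405403137), 2.01470947265625)
top0
handle 180 152 zmax [0.15752167 0.15909151]
 bar c [ 0.60898953 -0.18588275] dir deg -115.63875355443362 range -0.08448188460681352 0.08286396583113624 mid [ 0.60933956 -0.18515344]
 rim 187 ((0.6591837406158447, -0.2086639404296875), (0.1800200641155243, 0.2206784337759018), 63.95482635498047)
 sock [ 0.47895009 -0.41608368  0.0508332 ] [ 0.51739943 -0.37514346  0.074709  ] [ 0.49787811 -0.39456067  0.06127346]
 lamp 1921 ((0.5959519147872925, 0.10433246195316315), (0.07126635313034058, 0.29785165190696716), 1.698904037475586)
 prong 52 [0.55077893 0.04435739 0.19799735] [0.55621342 0.04893257 0.22554415] 0.04992550241912612 0.2305817225551019
 prong 45 [0.549135   0.15497902 0.19855562] [0.55387956 0.15801842 0.22508192] 0.15988215547725085 0.23383038950334334
 base 788 ((0.6693297028541565, 0.10101450979709625), (0.23503242433071136, 0.3174193203449249), 0.23444323241710663)
```

```bash
cat >> h.py <<'E'
from scipy.spatial.transform import Rotation as Rn
def pose(T): # x,y,yaw -> 4x4
    M=np.eye(4);M[:3,:3]=Rn.from_euler('z',T[2]).as_matrix();M[:2,3]=T[:2];return M
def plan(wps,s,yaw=None):
    R=Rn.from_quat(s['orientation']).as_matrix()
    print('t',s['time'],'pos',s['eef_pos'].round(4),'x',R[:,0].round(3),'y',R[:,1].round(3),'z',R[:,2].round(3),'op',s['opening'].round(4),'F',s['force'].round(1))
    for w in wps: print(' ',w,'->',((np.array(w)-s['eef_pos'])@R*1000).round(1))
E
python3 - <<'E'
from h import *
s=load('side0');t=load('top0')
C=np.deg2rad(64.35)-np.pi/2
M=pose((.608,-.187,C)); S=pose((.662,.105,.023)); 
def lines(d,f,u0,v0,u1,v1,name):
    im=cv2.resize(np.ascontiguousarray(d['pixels'][v0:v1,u0:u1,::-1]),None,fx=f,fy=f,interpolation=cv2.INTER_CUBIC)
    def L(M,pts,c,close=False):
        q=[tuple(int(v) for v in ((proj(d,(M@np.r_[p,1])[:3])-[u0,v0]+.5)*f)) for p in pts]
        for a,b in zip(q,q[1:]): cv2.line(im,a,b,c,1)
    for z in(0,.045): L(M,[(-.055,-.09,z),(.055,-.09,z),(.055,.09,z),(-.055,.09,z),(-.055,-.09,z)],(0,0,255))
    L(M,[(0,-.084,.045),(0,-.084,.14),(0,-.07,.15),(0,.07,.15),(0,.084,.14),(0,.084,.045)],(255,0,0))
    for y in(-.055,.055): L(S,[(0,y,.222),(-.085,y,.2),(-.108,y,.224)],(0,255,0))
    L(S,[(-.1,-.15,.367),(-.1,.15,.367)],(0,255,255))
    L(S,[(-.02,-.12,.012),(.11,-.12,.012),(.11,.12,.012),(-.02,.12,.012),(-.02,-.12,.012)],(255,0,255))
    cv2.imwrite(name,im)
lines(s,4,300,80,460,230,'pics/o1.png');lines(s,4,340,220,440,330,'pics/o2.png');lines(t,4,225,90,415,215,'pics/o3.png')
from bench import robot
st=robot.get_state()
plan([(.40,.25,.26),(.44,-.1,.26),(.497,-.397,.15),(.497,-.397,.034)],st)
E
```

```text
Traceback (most recent call last):
  File "h.py", line 17, in plan
    print('t',s['time'],'pos',s['eef_pos'].round(4),'x',R[:,0].round(3),'y',R[:,1].round(3),'z',R[:,2].round(3),'op',s['opening'].round(4),'F',s['force'].round(1))
                                                                                                                     ^^^^^^^^^^^^^^^^^^
AttributeError: 'float' object has no attribute 'round'
```

View pics/o1.png

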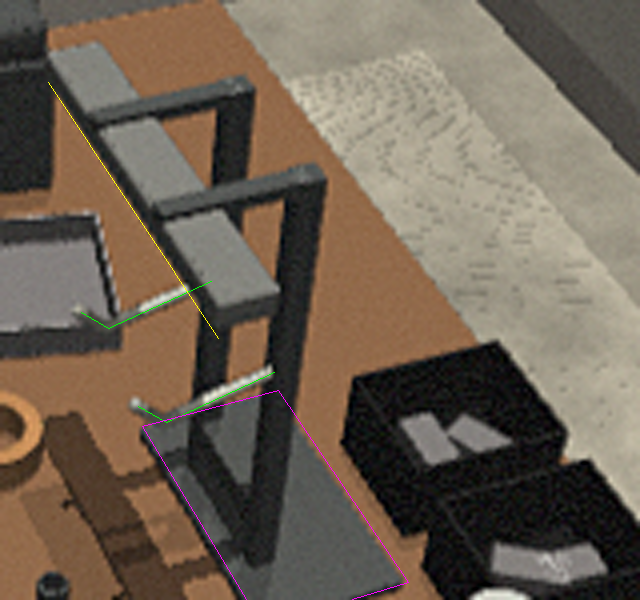

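View pics/o2.png

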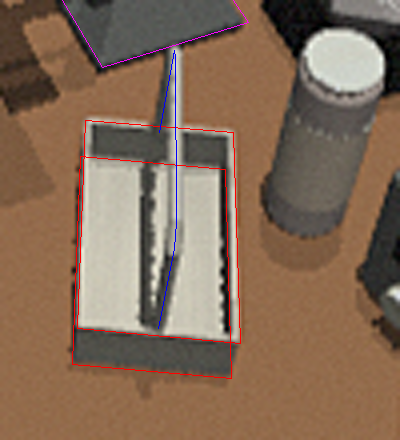

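View pics/o3.png

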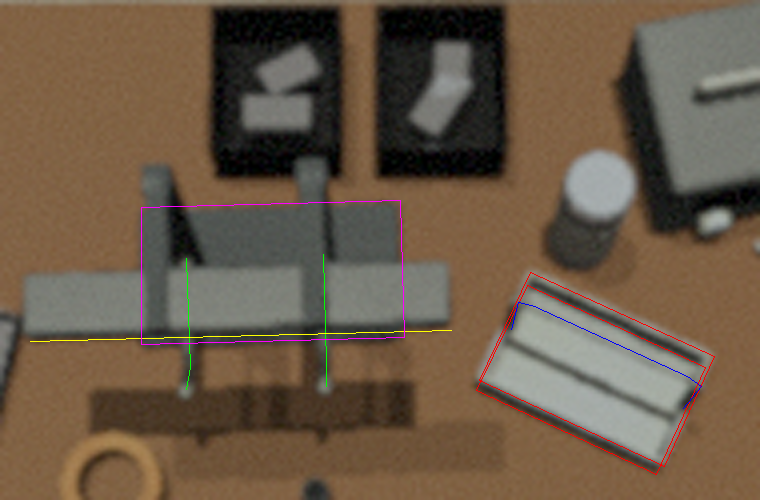

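The overlays fit the caddy, prongs and lamp to about 2–3 mm. I'll plan the socket pick next.

```bash
sed -i "s/s\['opening'\].round(4)/round(s['opening'],4)/" h.py
python3 - <<'E'
from h import *
from bench import robot
st=robot.get_state()
plan([(.40,.25,.26),(.44,-.1,.26),(.497,-.397,.15),(.497,-.397,.034)],st)
E
```

```text
t 0.1 pos [0.1817 0.5449 0.2305] x [-0.949  0.316  0.   ] y [ 0.316  0.949 -0.002] z [-0.001 -0.002 -1.   ] op 0.0853 F [ 0.5  0.3 -0.9]
  (0.4, 0.25, 0.26) -> [-300.4 -210.7  -29.2]
  (0.44, -0.1, 0.26) -> [-449.1 -530.1  -28.6]
  (0.497, -0.397, 0.15) -> [-597.1 -793.6   81.9]
  (0.497, -0.397, 0.034) -> [-597.1 -793.4  197.9]
```

send_rows:
  targets:
    - {"x": -50,"y": -35,"z": -5}
    - {"x": -100,"y": -70,"z": -10}
    - {"x": -150,"y": -105,"z": -15}
    - {"x": -200,"y": -140,"z": -20}
    - {"x": -250,"y": -175,"z": -25}
    - {"x": -300,"y": -211,"z": -30}
    - {"x": -325,"y": -264,"z": -30}
    - {"x": -350,"y": -317,"z": -30}
    - {"x": -375,"y": -370,"z": -30}
    - {"x": -400,"y": -423,"z": -30}
    - {"x": -425,"y": -477,"z": -30}
    - {"x": -450,"y": -530,"z": -30}
  grip: -1

```text
invalid input
```

```bash
python3 - <<'E'
from h import *
from bench import robot
st=robot.get_state()
plan([(.497,-.397,.15),(.497,-.397,.034)],st)
E
```

```text
t 0.1 pos [0.1817 0.5449 0.2305] x [-0.949  0.316  0.   ] y [ 0.316  0.949 -0.002] z [-0.001 -0.002 -1.   ] op 0.0853 F [ 0.5  0.3 -0.9]
  (0.497, -0.397, 0.15) -> [-597.1 -793.6   81.9]
  (0.497, -0.397, 0.034) -> [-597.1 -793.4  197.9]
```

send_rows:
  targets:
    - {"x": -50,"y": -35,"z": -5,"yaw": 0}
    - {"x": -100,"y": -70,"z": -10,"yaw": 0}
    - {"x": -150,"y": -105,"z": -15,"yaw": 0}
    - {"x": -200,"y": -140,"z": -20,"yaw": 0}
    - {"x": -250,"y": -175,"z": -25,"yaw": 0}
    - {"x": -300,"y": -211,"z": -30,"yaw": 0}
    - {"x": -325,"y": -264,"z": -30,"yaw": 0}
    - {"x": -350,"y": -317,"z": -30,"yaw": 0}
    - {"x": -375,"y": -370,"z": -30,"yaw": 0}
    - {"x": -400,"y": -423,"z": -30,"yaw": 0}
    - {"x": -425,"y": -477,"z": -30,"yaw": 0}
    - {"x": -450,"y": -530,"z": -30,"yaw": 0}
  grip: -1
  force: 60

```text
time: 1.6
eef_pos: [0.4408, -0.1015, 0.2612]
orientation: [0.16, 0.987, 0.0, -0.0]
force: [0.9, 0.9, -0.1]
opening: 0.0855
```

```bash
python3 - <<'E'
from h import *
from bench import robot
st=robot.get_state()
plan([(.497,-.397,.15),(.497,-.397,.034)],st)
E
```

```text
t 1.6 pos [ 0.4408 -0.1015  0.2612] x [-0.949  0.316  0.   ] y [0.316 0.949 0.   ] z [-0.  0. -1.] op 0.0855 F [ 0.9  0.9 -0.1]
  (0.497, -0.397, 0.15) -> [-146.8 -262.6  111.1]
  (0.497, -0.397, 0.034) -> [-146.8 -262.6  227.1]
```

send_rows:
  targets:
    - {"x": -29,"y": -52,"z": 20,"yaw": 0.04}
    - {"x": -58,"y": -105,"z": 40,"yaw": 0.08}
    - {"x": -87,"y": -157,"z": 60,"yaw": 0.126}
    - {"x": -116,"y": -210,"z": 80,"yaw": 0.126}
    - {"x": -147,"y": -262.5,"z": 110,"yaw": 0.126}
    - {"x": -147,"y": -262.5,"z": 150,"yaw": 0.126}
    - {"x": -147,"y": -262.5,"z": 190,"yaw": 0.126}
    - {"x": -147,"y": -262.5,"z": 221,"yaw": 0.126}
    - {"x": -147,"y": -262.5,"z": 221,"yaw": 0.126}

```text
time: 2.72
eef_pos: [0.4953, -0.3933, 0.0371]
orientation: [0.222, 0.975, 0.002, -0.003]
force: [-0.4, 0.9, 0.7]
opening: 0.0853
```

send_rows:
  targets:
    - {"x": 0,"y": 0,"z": 0,"yaw": 0}
    - {"x": 0,"y": 0,"z": 0,"yaw": 0}
    - {"x": 0,"y": 0,"z": 0,"yaw": 0}
    - {"x": 0,"y": 0,"z": 0,"yaw": 0}
    - {"x": 0,"y": 0,"z": 0,"yaw": 0}
  grip: 1
  force: 50

```text
time: 3.35
eef_pos: [0.4986, -0.3961, 0.0424]
orientation: [0.222, 0.975, -0.001, 0.002]
force: [-0.8, 0.1, 6.8]
opening: 0.0383
```

```bash
python3 - <<'E'
from h import *
from bench import robot
st=robot.get_state()
plan([(.5625,-.215,.17),(.5625,-.215,.088)],st)
d=robot.get_image('side');crop(d,280,230,460,380,4,'pics/g1.png')
E
```

```text
t 3.35 pos [ 0.4986 -0.3961  0.0424] x [-0.901  0.433 -0.003] y [ 0.433  0.901 -0.001] z [ 0.003 -0.002 -1.   ] op 0.0383 F [-0.8  0.1  6.8]
  (0.5625, -0.215, 0.17) -> [  20.4  190.8 -127.9]
  (0.5625, -0.215, 0.088) -> [ 20.6 190.9 -45.9]
```

View pics/g1.png

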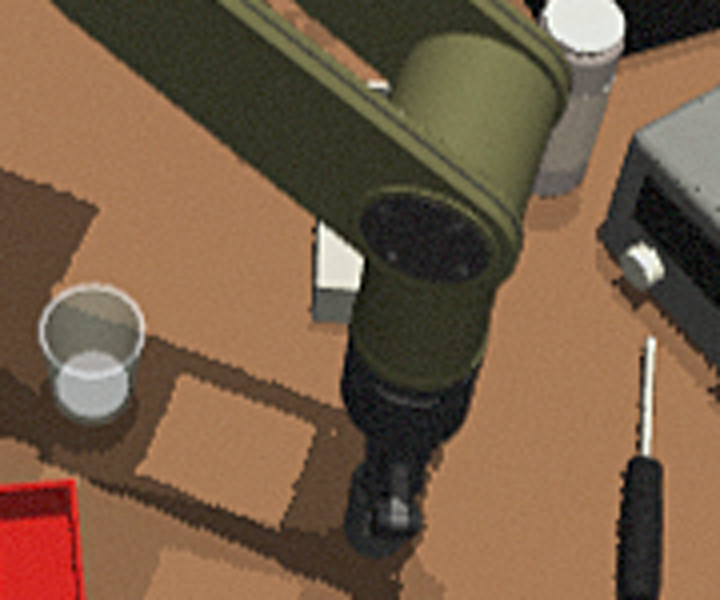

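send_rows:
  targets:
    - {"x": 0,"y": 0,"z": -50,"yaw": 0}
    - {"x": 0,"y": 0,"z": -100,"yaw": 0}
    - {"x": 4,"y": 40,"z": -145,"yaw": 0}
    - {"x": 10,"y": 90,"z": -165,"yaw": 0}
    - {"x": 16,"y": 140,"z": -165,"yaw": 0}
    - {"x": 21,"y": 191,"z": -165,"yaw": 0}
    - {"x": 21,"y": 191,"z": -125,"yaw": 0}
    - {"x": 21,"y": 191,"z": -85,"yaw": 0}
    - {"x": 21,"y": 191,"z": -65,"yaw": 0}
    - {"x": 21,"y": 191,"z": -65,"yaw": 0}

```text
time: 4.65
eef_pos: [0.5594, -0.2128, 0.1034]
orientation: [0.222, 0.975, 0.001, -0.003]
force: [-0.3, -0.1, -2.3]
opening: 0.0385
```

```bash
python3 - <<'E'
from h import *
from bench import robot
st=robot.get_state()
plan([(.5625,-.215,.088)],st)
d=robot.get_image('side');crop(d,280,170,460,320,4,'pics/g2.png')
E
```

```text
t 4.65 pos [ 0.5594 -0.2128  0.1034] x [-0.902  0.433  0.005] y [ 0.433  0.902 -0.   ] z [-0.005  0.002 -1.   ] op 0.0385 F [-0.3 -0.1 -2.3]
  (0.5625, -0.215, 0.088) -> [-3.8 -0.7 15.3]
```

View pics/g2.png

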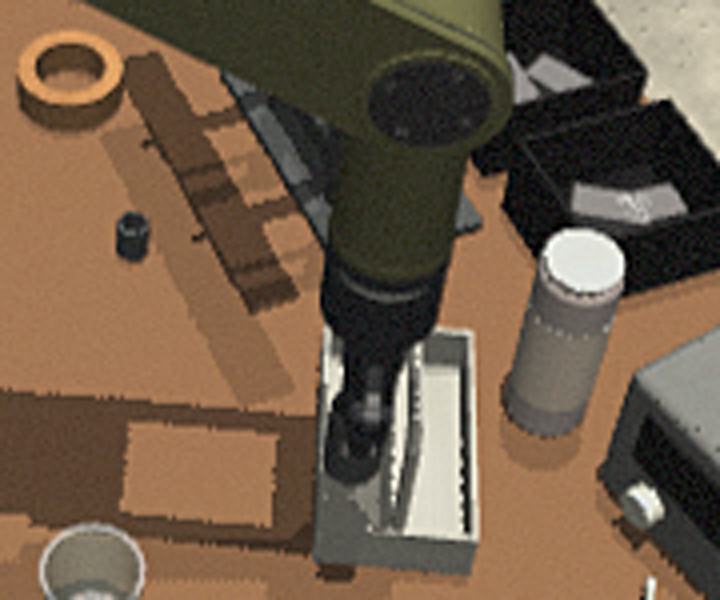

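The picture shows the socket held over the near half of the tray, beside the bar at crop (415,430). I'll lower it carefully.

send_rows:
  targets:
    - {"x": 0,"y": 0,"z": 8,"yaw": 0}
    - {"x": 0,"y": 0,"z": 15,"yaw": 0}
    - {"x": 0,"y": 0,"z": 16,"yaw": 0}
    - {"x": 0,"y": 0,"z": 16,"yaw": 0}

```text
time: 5.2
eef_pos: [0.5614, -0.214, 0.0894]
orientation: [0.222, 0.975, -0.0, 0.0]
force: [-0.4, 0.3, -1.7]
opening: 0.0386
```

```bash
python3 - <<'E'
from h import *
from bench import robot
st=robot.get_state()
plan([(.5625,-.215,.088)],st)
d=robot.get_image('side');crop(d,320,200,440,320,5,'pics/g3.png')
E
```

```text
t 5.2 pos [ 0.5614 -0.214   0.0894] x [-0.901  0.433 -0.   ] y [0.433 0.901 0.   ] z [ 0. -0. -1.] op 0.0386 F [-0.4  0.3 -1.7]
  (0.5625, -0.215, 0.088) -> [-1.4 -0.5  1.4]
```

View pics/g3.png

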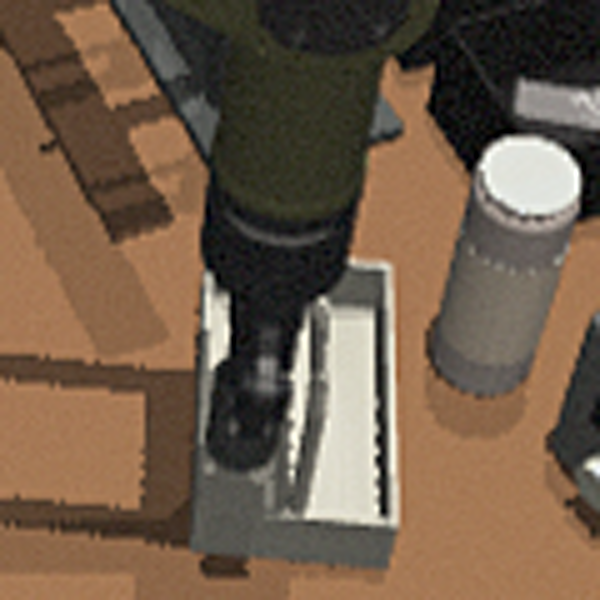

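send_rows:
  targets:
    - {"x": 0,"y": 0,"z": 2,"yaw": 0}
    - {"x": 0,"y": 0,"z": 4,"yaw": 0}
    - {"x": 0,"y": 0,"z": 4,"yaw": 0}

```text
time: 5.62
eef_pos: [0.5618, -0.2141, 0.0854]
orientation: [0.222, 0.975, -0.0, 0.0]
force: [0.2, -0.4, -2.1]
opening: 0.0381
```

send_rows:
  targets:
    - {"x": 0,"y": 0,"z": 2,"yaw": 0}
    - {"x": 0,"y": 0,"z": 3,"yaw": 0}
    - {"x": 0,"y": 0,"z": 3,"yaw": 0}

```text
time: 6.0
eef_pos: [0.5617, -0.214, 0.0823]
orientation: [0.222, 0.975, -0.0, 0.0]
force: [1.1, -0.7, -2.5]
opening: 0.0382
```

send_rows:
  targets:
    - {"x": 0,"y": 0,"z": 2,"yaw": 0}
    - {"x": 0,"y": 0,"z": 4,"yaw": 0}
    - {"x": 0,"y": 0,"z": 4,"yaw": 0}

```text
time: 6.38
eef_pos: [0.5616, -0.214, 0.0782]
orientation: [0.222, 0.975, -0.0, 0.0]
force: [1.5, -1.7, -2.4]
opening: 0.0382
```

send_rows:
  targets:
    - {"x": 0,"y": 0,"z": 2,"yaw": 0}
    - {"x": 0,"y": 0,"z": 4,"yaw": 0}
    - {"x": 0,"y": 0,"z": 4,"yaw": 0}

```text
time: 6.75
eef_pos: [0.5615, -0.214, 0.0742]
orientation: [0.222, 0.975, -0.0, 0.0]
force: [2.4, -1.2, -1.6]
opening: 0.0384
```

```bash
python3 - <<'E'
from h import *
from bench import robot
st=robot.get_state()
plan([(.5625,-.215,.088)],st)
d=robot.get_image('side');crop(d,320,200,440,320,5,'pics/g4.png')
E
```

```text
t 6.75 pos [ 0.5615 -0.214   0.0742] x [-0.901  0.433 -0.   ] y [0.433 0.901 0.   ] z [ 0. -0. -1.] op 0.0384 F [ 2.4 -1.2 -1.6]
  (0.5625, -0.215, 0.088) -> [ -1.3  -0.5 -13.8]
```

View pics/g4.png

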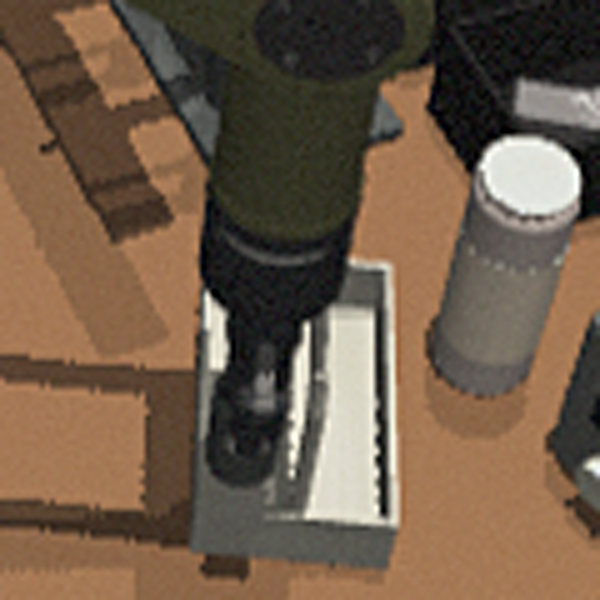

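Light side force: the socket is brushing the near wall. I'll shift it 3 mm toward the bar and keep lowering.

send_rows:
  targets:
    - {"x": -3,"y": 0,"z": 0,"yaw": 0}
    - {"x": -3,"y": 0,"z": 3,"yaw": 0}
    - {"x": -3,"y": 0,"z": 6,"yaw": 0}
    - {"x": -3,"y": 0,"z": 6,"yaw": 0}

```text
time: 7.3
eef_pos: [0.5633, -0.2148, 0.0676]
orientation: [0.222, 0.975, 0.0, -0.001]
force: [-0.4, 0.1, -2.5]
opening: 0.038
```

send_rows:
  targets:
    - {"x": 0,"y": 0,"z": 2,"yaw": 0}
    - {"x": 0,"y": 0,"z": 4,"yaw": 0}
    - {"x": 0,"y": 0,"z": 6,"yaw": 0}
    - {"x": 0,"y": 0,"z": 6,"yaw": 0}

```text
time: 7.8
eef_pos: [0.5639, -0.2151, 0.0621]
orientation: [0.222, 0.975, 0.0, -0.0]
force: [0.6, 0.0, -2.4]
opening: 0.038
```

send_rows:
  targets:
    - {"x": 0,"y": 0,"z": 2,"yaw": 0}
    - {"x": 0,"y": 0,"z": 4,"yaw": 0}
    - {"x": 0,"y": 0,"z": 6,"yaw": 0}
    - {"x": 0,"y": 0,"z": 6,"yaw": 0}

```text
time: 8.3
eef_pos: [0.5639, -0.2151, 0.0561]
orientation: [0.222, 0.975, 0.0, -0.0]
force: [1.2, -0.2, -2.6]
opening: 0.0385
```

send_rows:
  targets:
    - {"x": 0,"y": 0,"z": 2,"yaw": 0}
    - {"x": 0,"y": 0,"z": 4,"yaw": 0}
    - {"x": 0,"y": 0,"z": 6,"yaw": 0}
    - {"x": 0,"y": 0,"z": 6,"yaw": 0}

```text
time: 8.8
eef_pos: [0.5639, -0.2151, 0.0501]
orientation: [0.222, 0.975, 0.0, -0.0]
force: [-0.3, -0.4, -2.0]
opening: 0.0383
```

send_rows:
  targets:
    - {"x": 0,"y": 0,"z": 1,"yaw": 0}
    - {"x": 0,"y": 0,"z": 1,"yaw": 0}
    - {"x": 0,"y": 0,"z": 1,"yaw": 0}
    - {"x": 0,"y": 0,"z": -20,"yaw": 0}
    - {"x": 0,"y": 0,"z": -60,"yaw": 0}
    - {"x": 0,"y": 0,"z": -110,"yaw": 0}
    - {"x": 0,"y": 0,"z": -160,"yaw": 0}
    - {"x": 50,"y": 0,"z": -190,"yaw": 0}
    - {"x": 100,"y": 0,"z": -190,"yaw": 0}
  grip: -0.4

```text
time: 9.93
eef_pos: [0.4751, -0.1725, 0.2435]
orientation: [0.222, 0.975, -0.001, 0.003]
force: [-0.7, 1.5, -0.7]
opening: 0.0599
```

```bash
python3 - <<'E'
from h import *
from bench import robot
st=robot.get_state()
plan([(.5625,-.215,.088)],st)
d=robot.get_image('side');cv2.imwrite('pics/g5.png',d['pixels'][:,:,::-1]);np.savez('side5.npz',**d)
E
```

```text
t 9.925 pos [ 0.4751 -0.1725  0.2435] x [-0.901  0.433 -0.007] y [0.433 0.901 0.   ] z [ 0.006 -0.003 -1.   ] op 0.0599 F [-0.7  1.5 -0.7]
  (0.5625, -0.215, 0.088) -> [-96.1  -0.5 156.2]
```

View pics/g5.png

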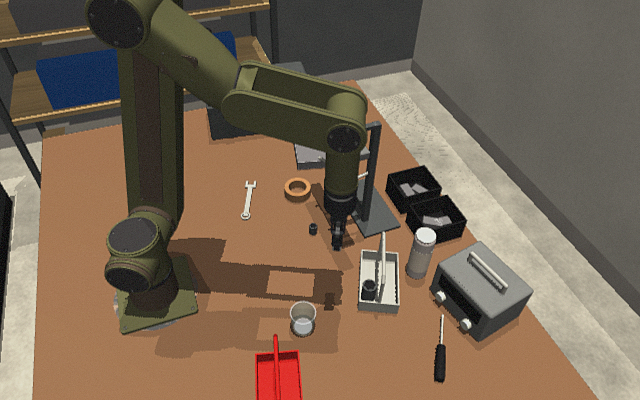

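The larger socket now stands in the caddy at side (369,287). Rows can't tilt the tool, so before choosing the hanging grip I'll profile the gripper and wrist silhouette from the depth image.

```bash
python3 - <<'E'
from h import *
d=load('side5');W=cloud(d).reshape(-1,3)
p=np.array([.4751,-.1725,.2435]);v=np.array([.939,-.345]);v/=np.linalg.norm(v) # image-right dir
h=W-p
m=(np.hypot(h[:,0],h[:,1])<.16)&(h[:,2]>-.01)
h=h[m]
for z in np.arange(0,.42,.02):
    q=h[(h[:,2]>z)&(h[:,2]<z+.02)]
    if len(q)>5:
        a=q[:,:2]@v; tx=q[:,:2]@np.array([-.901,.433]); ty=q[:,:2]@np.array([.433,.901]); 
        print(round(z,2),len(q),'right',a.min().round(3),a.max().round(3),'toolx',tx.min().round(3),tx.max().round(3),'tooly',ty.min().round(3),ty.max().round(3),'wx',q[:,0].min().round(3),q[:,0].max().round(3))
E
```

```text
0.0 33 right -0.015 0.012 toolx -0.009 0.011 tooly -0.046 0.031 wx -0.027 0.021
0.02 16 right -0.011 0.007 toolx -0.01 0.006 tooly -0.046 -0.036 wx -0.026 -0.006
0.04 26 right -0.019 0.008 toolx -0.012 0.014 tooly -0.064 -0.041 wx -0.038 -0.007
0.06 65 right -0.019 0.011 toolx -0.015 0.017 tooly -0.068 -0.021 wx -0.039 -0.001
0.08 99 right -0.022 0.015 toolx -0.017 0.02 tooly -0.07 -0.015 wx -0.041 0.007
0.1 164 right -0.022 0.015 toolx -0.017 0.021 tooly -0.072 -0.015 wx -0.041 0.008
0.12 114 right -0.037 0.034 toolx -0.035 0.036 tooly -0.04 -0.01 wx -0.039 0.027
0.14 196 right -0.038 0.035 toolx -0.036 0.037 tooly -0.042 -0.004 wx -0.04 0.031
0.16 277 right -0.038 0.034 toolx -0.035 0.038 tooly -0.041 0.002 wx -0.04 0.032
0.18 146 right -0.039 0.034 toolx -0.035 0.038 tooly -0.042 -0.007 wx -0.041 0.029
0.2 233 right -0.039 0.036 toolx -0.036 0.039 tooly -0.041 0.002 wx -0.04 0.033
0.22 219 right -0.038 0.032 toolx -0.033 0.037 tooly -0.041 -0.009 wx -0.039 0.025
0.24 234 right -0.038 0.032 toolx -0.033 0.038 tooly -0.04 -0.003 wx -0.039 0.027
0.26 237 right -0.037 0.033 toolx -0.033 0.036 tooly -0.04 -0.005 wx -0.04 0.028
0.28 247 right -0.037 0.033 toolx -0.033 0.036 tooly -0.041 -0.005 wx -0.039 0.028
0.3 105 right -0.036 0.032 toolx -0.033 0.034 tooly -0.041 -0.008 wx -0.039 0.027
0.32 106 right -0.055 0.02 toolx -0.026 0.049 tooly -0.061 -0.055 wx -0.07 -0.002
0.34 481 right -0.118 0.034 toolx -0.039 0.113 tooly -0.064 -0.054 wx -0.128 0.012
0.36 911 right -0.154 0.044 toolx -0.042 0.149 tooly -0.065 0.045 wx -0.16 0.055
0.38 1501 right -0.153 0.044 toolx -0.041 0.155 tooly -0.064 0.056 wx -0.16 0.059
0.4 2305 right -0.153 0.034 toolx -0.032 0.155 tooly -0.063 0.056 wx -0.16 0.049
```

The profile shows:
- The gripper is thin (±20 mm along tool x) up to 0.12 above the TCP.
- Above that, it is a Ø≈80 mm column up to about 0.31 above the TCP.

The rows give no tilt, and an upright grip on the bar would hit the lamp. Gripping the caddy's **front wall** (53 mm ahead of the bar) instead keeps the column in front of the lamp edge: with the bar at stand x ≈ -97, the column front is at about -110. I'll rehearse that grip on the table first. The socket sits at caddy y ≈ -45, clear of the finger at y = 0.

```bash
python3 - <<'E'
from h import *
from bench import robot
st=robot.get_state(); print(st['q'].round(3))
W=cloud(load('side5')).reshape(-1,3);x,y,z=W.T
m=(abs(x-.61)<.13)&(abs(y+.2)<.13)&(z>.142)&(z<.165)&~((abs(x-.74)<.045)&(abs(y+.178)<.05))&(np.hypot(x-.475,y+.1725)>.06)
H=W[m][:,:2]
c=H.mean(0);u=np.linalg.svd(H-c)[2][0];p=(H-c)@u;print(len(H),c,np.degrees(np.arctan2(u[1],u[0])),p.min(),p.max(),c+u*(p.min()+p.max())/2)
s=load('side5');im=crop(s,340,220,440,330,5,'pics/z.png')
im=cv2.imread('pics/z.png');M=pose((.608,-.187,np.deg2rad(64.35)-np.pi/2))
for zz in(0,.045):
  q=[tuple(int(v) for v in ((proj(s,(M@np.r_[p,1])[:3])-[340,220]+.5)*5)) for p in [(-.055,-.09,zz),(.055,-.09,zz),(.055,.09,zz),(-.055,.09,zz),(-.055,-.09,zz)]]
  for a,b in zip(q,q[1:]): cv2.line(im,a,b,(0,0,255),1)
cv2.imwrite('pics/z.png',im)
C=np.array([.608,-.187]);f=np.array([-.901,.433])
w=C+.053*f;print(w)
plan([(*w,.243),(*w,.11),(*w,.02)],st)
E
```

```text
[-0.431  0.19   1.647  0.     1.311 -1.555]
194 [ 0.60350778 -0.19555882] -115.71909200157025 -0.08535895927759876 0.07619851074848576 [ 0.60549541 -0.19143235]
[ 0.560247 -0.164051]
t 9.975 pos [ 0.4655 -0.1677  0.241 ] x [-0.902  0.433  0.007] y [0.433 0.902 0.   ] z [-0.006  0.003 -1.   ] op 0.06 F [-6.2  3.6 -1.9]
  (np.float64(0.5602469999999999), np.float64(-0.164051), 0.243) -> [-83.9  44.3  -2.6]
  (np.float64(0.5602469999999999), np.float64(-0.164051), 0.11) -> [-84.8  44.3 130.4]
  (np.float64(0.5602469999999999), np.float64(-0.164051), 0.02) -> [-85.4  44.3 220.4]
```

View pics/z.png

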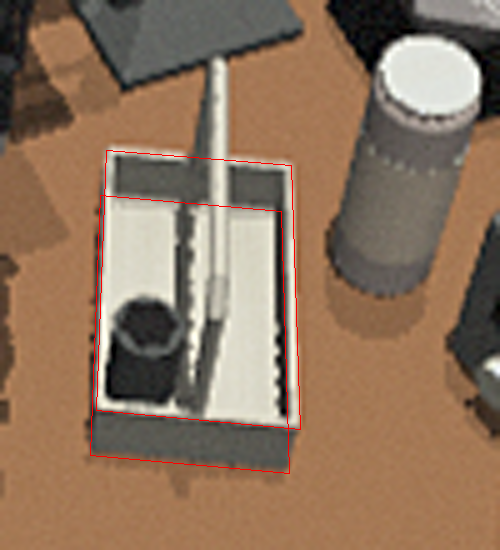

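send_rows:
  targets:
    - {"x": 0,"y": 0,"z": 0,"yaw": 0.18}
    - {"x": 0,"y": 0,"z": 0,"yaw": 0.36}
    - {"x": 0,"y": 0,"z": 0,"yaw": 0.54}
    - {"x": 0,"y": 0,"z": 0,"yaw": 0.72}
    - {"x": 0,"y": 0,"z": 0,"yaw": 0.9}
    - {"x": 0,"y": 0,"z": 0,"yaw": 1.08}
    - {"x": 0,"y": 0,"z": 0,"yaw": 1.26}
    - {"x": 0,"y": 0,"z": 0,"yaw": 1.44}
    - {"x": 0,"y": 0,"z": 0,"yaw": 1.571}
    - {"x": 0,"y": 0,"z": 0,"yaw": 1.571}
    - {"x": 0,"y": 0,"z": 0,"yaw": 1.571}
  grip: 0.72

```text
time: 11.35
eef_pos: [0.4739, -0.1719, 0.2403]
orientation: [0.846, 0.533, -0.0, 0.0]
force: [-0.1, -0.7, 0.7]
opening: 0.0118
```

```bash
python3 - <<'E'
from h import *
from bench import robot
st=robot.get_state()
plan([],st)
d=robot.get_image('side');np.savez('side6.npz',**d);crop(d,280,120,440,270,4,'pics/g6.png')
W=cloud(d).reshape(-1,3)
R=Rn.from_quat(st['orientation']).as_matrix();h=(W-st['eef_pos'])@R
h=h[(np.hypot(h[:,0],h[:,1])<.12)&(-h[:,2]>-.01)]
for z in np.arange(0,.36,.01):
    q=h[(-h[:,2]>z)&(-h[:,2]<z+.01)]
    if len(q)>3: print(round(z,2),len(q),'toolx',q[:,0].min().round(3),q[:,0].max().round(3),'tooly',q[:,1].min().round(3),q[:,1].max().round(3))
E
```

```text
t 11.35 pos [ 0.4739 -0.1719  0.2403] x [ 0.431  0.902 -0.   ] y [ 0.902 -0.431  0.   ] z [-0. -0. -1.] op 0.0118 F [-0.1 -0.7  0.7]
0.0 12 toolx -0.014 -0.008 tooly -0.011 0.016
0.01 30 toolx -0.015 -0.006 tooly -0.019 0.018
0.02 27 toolx -0.014 -0.006 tooly -0.02 0.018
0.03 35 toolx -0.014 0.012 tooly -0.025 0.017
0.04 44 toolx -0.015 -0.0 tooly -0.035 0.036
0.05 133 toolx -0.017 0.011 tooly -0.042 0.042
0.06 77 toolx -0.021 0.012 tooly -0.05 0.049
0.07 101 toolx -0.021 0.01 tooly -0.055 0.055
0.08 116 toolx -0.021 0.004 tooly -0.064 0.061
0.09 194 toolx -0.022 0.013 tooly -0.064 0.063
0.1 122 toolx -0.022 0.005 tooly -0.054 0.048
0.11 42 toolx -0.014 0.005 tooly -0.042 0.04
0.12 10 toolx -0.037 -0.004 tooly -0.037 0.037
0.13 91 toolx -0.04 -0.005 tooly -0.038 0.036
0.14 92 toolx -0.04 -0.01 tooly -0.035 0.036
0.15 98 toolx -0.041 -0.013 tooly -0.035 0.035
0.16 103 toolx -0.041 0.008 tooly -0.036 0.037
0.17 169 toolx -0.039 0.001 tooly -0.037 0.034
0.18 25 toolx -0.039 -0.022 tooly -0.031 0.027
0.19 122 toolx -0.041 -0.008 tooly -0.036 0.037
0.2 114 toolx -0.041 -0.0 tooly -0.038 0.037
0.21 119 toolx -0.039 0.0 tooly -0.037 0.037
0.22 109 toolx -0.04 -0.008 tooly -0.035 0.034
0.23 113 toolx -0.039 -0.005 tooly -0.036 0.035
0.24 113 toolx -0.039 -0.005 tooly -0.036 0.035
0.25 111 toolx -0.039 -0.01 tooly -0.034 0.034
0.26 117 toolx -0.039 -0.008 tooly -0.034 0.035
0.27 117 toolx -0.041 -0.008 tooly -0.034 0.035
0.28 126 toolx -0.039 -0.008 tooly -0.035 0.034
0.29 128 toolx -0.038 -0.006 tooly -0.035 0.035
0.3 93 toolx -0.039 -0.017 tooly -0.03 0.033
0.31 4 toolx -0.039 -0.037 tooly -0.011 0.013
0.32 7 toolx -0.058 -0.056 tooly -0.015 0.014
0.33 92 toolx -0.061 -0.055 tooly -0.042 0.027
0.34 195 toolx -0.064 -0.053 tooly -0.081 0.036
0.35 275 toolx -0.064 0.042 tooly -0.104 0.043
```

View pics/g6.png

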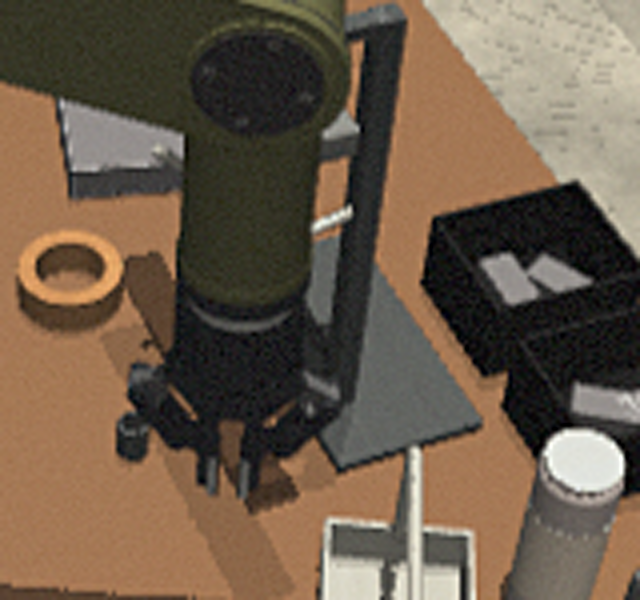

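Knuckles reach ±63 mm at TCP+0.08–0.11. With a front-wall grip the inner knuckle would have to pass through the handle bar, so that grip won't work.

The tool needs a real lean. Either way it helps to turn the caddy parallel to the stand first, with an upright bar grip, so I'll do that now.

```bash
python3 - <<'E'
from h import *
from bench import robot
st=robot.get_state()
plan([(.6075,-.187,.24),(.6075,-.187,.131)],st)
E
```

```text
t 11.4 pos [ 0.4739 -0.1719  0.2403] x [0.432 0.902 0.   ] y [ 0.902 -0.432 -0.   ] z [-0.  0. -1.] op 0.0121 F [-1.1  0.2  0.6]
  (0.6075, -0.187, 0.24) -> [ 44.  127.    0.3]
  (0.6075, -0.187, 0.131) -> [ 44.  127.1 109.3]
```

send_rows:
  targets:
    - {"x": 15,"y": 42,"z": 0,"yaw": 0}
    - {"x": 30,"y": 85,"z": 0,"yaw": 0}
    - {"x": 44,"y": 127,"z": 0,"yaw": 0}
    - {"x": 44,"y": 127,"z": 0,"yaw": 0}
    - {"x": 44,"y": 127,"z": 40,"yaw": 0}
    - {"x": 44,"y": 127,"z": 80,"yaw": 0}
    - {"x": 44,"y": 127,"z": 109,"yaw": 0}
    - {"x": 44,"y": 127,"z": 109,"yaw": 0}
  grip: -0.1

```text
time: 12.4
eef_pos: [0.6042, -0.1863, 0.1288]
orientation: [0.846, 0.533, -0.002, -0.003]
force: [-0.0, 0.1, 1.0]
opening: 0.047
```

send_rows:
  targets:
    - {"x": 0,"y": 0,"z": 0,"yaw": 0}
    - {"x": 0,"y": 0,"z": 0,"yaw": 0}
    - {"x": 0,"y": 0,"z": 0,"yaw": 0}
    - {"x": 0,"y": 0,"z": 0,"yaw": 0}
  grip: 1
  force: 50

```text
time: 12.9
eef_pos: [0.6083, -0.1876, 0.1334]
orientation: [0.846, 0.532, 0.001, 0.001]
force: [-0.5, -0.1, 5.8]
opening: 0.0082
```

send_rows:
  targets:
    - {"x": 0,"y": 0,"z": -10,"yaw": 0}
    - {"x": 0,"y": 0,"z": -18,"yaw": -0.05}
    - {"x": -3,"y": -6,"z": -18,"yaw": -0.17}
    - {"x": -6,"y": -12,"z": -18,"yaw": -0.29}
    - {"x": -9,"y": -18,"z": -18,"yaw": -0.41}
    - {"x": -9,"y": -18,"z": -18,"yaw": -0.468}
    - {"x": -9,"y": -18,"z": -18,"yaw": -0.468}
    - {"x": -9,"y": -18,"z": -9,"yaw": -0.468}
    - {"x": -9,"y": -18,"z": -3,"yaw": -0.468}
    - {"x": -9,"y": -18,"z": 0,"yaw": -0.468}
    - {"x": -9,"y": -18,"z": 0,"yaw": -0.468}

```text
time: 14.28
eef_pos: [0.5878, -0.1854, 0.1334]
orientation: [0.7, 0.714, 0.002, -0.0]
force: [-2.2, 7.8, 8.4]
opening: 0.0079
```

send_rows:
  targets:
    - {"x": 0,"y": 0,"z": 0,"yaw": 0}
    - {"x": 0,"y": 0,"z": 0,"yaw": 0}
    - {"x": 0,"y": 0,"z": 0,"yaw": 0}
    - {"x": 0,"y": 0,"z": -30,"yaw": 0}
    - {"x": 0,"y": 0,"z": -80,"yaw": 0}
    - {"x": 0,"y": 0,"z": -130,"yaw": 0}
    - {"x": 0,"y": -50,"z": -160,"yaw": 0}
    - {"x": 0,"y": -100,"z": -200,"yaw": 0}
    - {"x": 0,"y": -100,"z": -260,"yaw": 0}
  grip: 0.2

```text
time: 15.4
eef_pos: [0.481, -0.188, 0.3891]
orientation: [0.701, 0.713, -0.002, -0.005]
force: [1.6, -1.0, 0.4]
opening: 0.0341
```

```bash
python3 - <<'E'
from h import *
from bench import robot
st=robot.get_state()
plan([],st);print(st['q'].round(3))
d=robot.get_image('side');cv2.imwrite('pics/g7.png',d['pixels'][:,:,::-1]);np.savez('side7.npz',**d)
W=cloud(d).reshape(-1,3);x,y,z=W.T
m=(abs(x-.59)<.13)&(abs(y+.2)<.13)&(z>.142)&(z<.165)&~((abs(x-.74)<.045)&(abs(y+.178)<.05))
H=W[m][:,:2]
c=H.mean(0);u=np.linalg.svd(H-c)[2][0];p=(H-c)@u;print(len(H),c,np.degrees(np.arctan2(u[1],u[0])),p.min(),p.max(),c+u*(p.min()+p.max())/2)
E
```

```text
t 15.4 pos [ 0.481  -0.188   0.3891] x [-0.018  1.     0.004] y [ 1.     0.018 -0.01 ] z [-0.01   0.004 -1.   ] op 0.0341 F [ 1.6 -1.   0.4]
[-4.540e-01  1.460e-01  1.335e+00 -1.000e-03  1.671e+00 -4.720e-01]
201 [ 0.5853696  -0.19193504] -88.85454474881574 -0.08837864977035709 0.0771139034255227 [ 0.58525701 -0.18630379]
```

View pics/g7.png

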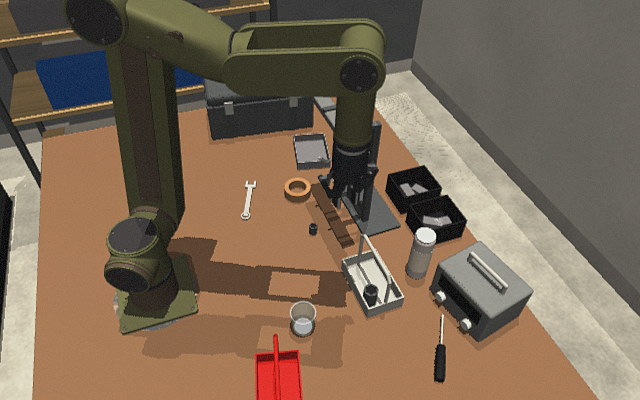

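The caddy now stands parallel to the stand (bar heading 91.1°, centre ≈ (0.587, -0.186)) with the socket still in it at (371,294). Next I'll go high, clear of the lamp and at the stand's azimuth. There I'll see how the arm behaves when a pose is out of reach ("approached as far as the arm can"), since that is the documented case where the tool might lean.

send_rows:
  targets:
    - {"x": 40,"y": 0,"z": -40,"yaw": 0}
    - {"x": 80,"y": 0,"z": -80,"yaw": 0}
    - {"x": 120,"y": 0,"z": -120,"yaw": 0}
    - {"x": 160,"y": 0,"z": -160,"yaw": 0}
    - {"x": 197,"y": 0,"z": -200,"yaw": 0}
    - {"x": 197,"y": 50,"z": -210,"yaw": 0}
    - {"x": 197,"y": 100,"z": -210,"yaw": 0}
    - {"x": 197,"y": 150,"z": -210,"yaw": 0}
    - {"x": 197,"y": 200,"z": -210,"yaw": 0}
    - {"x": 197,"y": 250,"z": -210,"yaw": 0}

```text
time: 16.7
eef_pos: [0.7277, 0.0121, 0.5912]
orientation: [0.7, 0.714, 0.003, 0.003]
force: [44.4, 1.0, 39.4]
opening: 0.0343
```

```bash
python3 - <<'E'
from h import *
from bench import robot
st=robot.get_state()
plan([],st);print(st['q'].round(3))
E
```

```text
t 16.7 pos [0.7277 0.0121 0.5912] x [-0.02  1.   -0.  ] y [1.    0.02  0.008] z [ 0.008  0.    -1.   ] op 0.0343 F [44.4  1.  39.4]
[-4.200e-02  5.950e-01  1.430e-01  1.000e-03  2.396e+00 -6.100e-02]
```

send_rows:
  targets:
    - {"x": 0,"y": 10,"z": 0,"yaw": 0}
    - {"x": 0,"y": 20,"z": 0,"yaw": 0}
    - {"x": 0,"y": 20,"z": 0,"yaw": 0}

```text
time: 17.08
eef_pos: [0.7364, 0.0125, 0.5871]
orientation: [0.7, 0.714, 0.007, 0.007]
force: [-0.9, -0.1, 0.1]
opening: 0.034
```

```bash
python3 - <<'E'
from h import *
from bench import robot
st=robot.get_state()
plan([],st);print(st['q'].round(3))
E
```

```text
t 17.075 pos [0.7364 0.0125 0.5871] x [-0.02  1.   -0.  ] y [1.   0.02 0.02] z [ 0.02  0.   -1.  ] op 0.034 F [-0.9 -0.1  0.1]
[-4.100e-02  6.010e-01  1.430e-01  1.000e-03  2.378e+00 -6.000e-02]
```

The tool leans in the wanted direction (z now (0.02, 0, -1)). I'll push on and see whether it builds up and stays.

send_rows:
  targets:
    - {"x": 0,"y": 15,"z": 0,"yaw": 0}
    - {"x": 0,"y": 30,"z": 0,"yaw": 0}
    - {"x": 0,"y": 45,"z": 0,"yaw": 0}
    - {"x": 0,"y": 60,"z": 0,"yaw": 0}

```text
time: 17.58
eef_pos: [0.7729, 0.0133, 0.5599]
orientation: [0.7, 0.714, 0.016, 0.015]
force: [1.7, -0.4, -0.2]
opening: 0.0341
```

```bash
python3 - <<'E'
from h import *
from bench import robot
st=robot.get_state()
plan([],st);print(st['q'].round(3))
E
```

```text
t 17.575 pos [0.7729 0.0133 0.5599] x [-0.02  1.   -0.  ] y [0.999 0.02  0.044] z [ 0.044  0.001 -0.999] op 0.0341 F [ 1.7 -0.4 -0.2]
[-0.039  0.638  0.143  0.003  2.317 -0.056]
```

send_rows:
  targets:
    - {"x": 0,"y": 50,"z": -37,"yaw": 0}
    - {"x": 0,"y": 100,"z": -75,"yaw": 0}
    - {"x": 0,"y": 150,"z": -110,"yaw": 0}

```text
time: 17.95
eef_pos: [0.7909, 0.0139, 0.5609]
orientation: [0.699, 0.713, 0.033, 0.032]
force: [0.4, 0.0, 0.2]
opening: 0.034
```

```bash
python3 - <<'E'
from h import *
from bench import robot
st=robot.get_state()
plan([],st);print(st['q'].round(3))
E
```

```text
t 17.95 pos [0.7909 0.0139 0.5609] x [-0.02  1.   -0.  ] y [0.996 0.02  0.092] z [ 0.092  0.002 -0.996] op 0.034 F [0.4 0.  0.2]
[-0.038  0.638  0.143  0.007  2.269 -0.054]
```

send_rows:
  targets:
    - {"x": 0,"y": -20,"z": 15,"yaw": 0}
    - {"x": 0,"y": -40,"z": 30,"yaw": 0}
    - {"x": 0,"y": -40,"z": 30,"yaw": 0}

```text
time: 18.32
eef_pos: [0.7516, 0.0132, 0.5255]
orientation: [0.699, 0.713, 0.031, 0.03]
force: [-1.0, -0.6, -0.8]
opening: 0.0344
```

```bash
python3 - <<'E'
from h import *
from bench import robot
st=robot.get_state()
plan([],st);print(st['q'].round(3))
E
```

```text
t 18.325 pos [0.7516 0.0132 0.5255] x [-0.02  1.    0.  ] y [0.996 0.02  0.085] z [ 0.085  0.002 -0.996] op 0.0344 F [-1.  -0.6 -0.8]
[-0.041  0.5    0.493  0.006  2.063 -0.058]
```

The lean persists when coming back into reach, so it can be built up. Pushing outward along the reach direction.

send_rows:
  targets:
    - {"x": 0,"y": 50,"z": -37,"yaw": 0}
    - {"x": 0,"y": 100,"z": -75,"yaw": 0}
    - {"x": 0,"y": 150,"z": -112,"yaw": 0}
    - {"x": 0,"y": 200,"z": -150,"yaw": 0}
    - {"x": 0,"y": 250,"z": -187,"yaw": 0}
    - {"x": 0,"y": 300,"z": -225,"yaw": 0}

```text
time: 19.08
eef_pos: [0.8082, 0.0145, 0.5643]
orientation: [0.698, 0.712, 0.05, 0.05]
force: [-0.3, -0.8, -0.5]
opening: 0.0341
```

```bash
python3 - <<'E'
from h import *
from bench import robot
st=robot.get_state()
plan([],st);print(st['q'].round(3))
E
```

```text
t 19.075 pos [0.8082 0.0145 0.5643] x [-0.02  1.   -0.  ] y [0.99  0.02  0.141] z [ 0.141  0.002 -0.99 ] op 0.0341 F [-0.3 -0.8 -0.5]
[-0.038  0.636  0.143  0.01   2.221 -0.051]
```

send_rows:
  targets:
    - {"x": 0,"y": 55,"z": -30,"yaw": 0}
    - {"x": 0,"y": 110,"z": -60,"yaw": 0}
    - {"x": 0,"y": 165,"z": -90,"yaw": 0}
    - {"x": 0,"y": 220,"z": -120,"yaw": 0}
    - {"x": 0,"y": 275,"z": -150,"yaw": 0}
    - {"x": 0,"y": 330,"z": -180,"yaw": 0}
    - {"x": 0,"y": 385,"z": -210,"yaw": 0}
    - {"x": 0,"y": 440,"z": -240,"yaw": 0}
    - {"x": 0,"y": 495,"z": -270,"yaw": 0}
    - {"x": 0,"y": 550,"z": -300,"yaw": 0}

```text
time: 20.32
eef_pos: [0.8499, 0.0158, 0.5435]
orientation: [0.697, 0.711, 0.069, 0.068]
force: [0.1, 0.2, -0.5]
opening: 0.0344
```

```bash
python3 - <<'E'
from h import *
from bench import robot
st=robot.get_state()
plan([],st);print(st['q'].round(3))
E
```

```text
t 20.325 pos [0.8499 0.0158 0.5435] x [-0.02   1.    -0.001] y [0.981 0.02  0.192] z [ 0.192  0.003 -0.981] op 0.0344 F [ 0.1  0.2 -0.5]
[-0.036  0.668  0.143  0.012  2.138 -0.048]
```

Within one call it saturates, because the orientation target is the one at the start of the call. Short calls re-base it, so I'll use those.

send_rows:
  targets:
    - {"x": 0,"y": 45,"z": -45,"yaw": 0}

```text
time: 20.45
eef_pos: [0.8513, 0.0158, 0.5588]
orientation: [0.695, 0.709, 0.082, 0.081]
force: [-0.1, -0.1, -0.4]
opening: 0.034
```

send_rows:
  targets:
    - {"x": 0,"y": 45,"z": -45,"yaw": 0}

```text
time: 20.58
eef_pos: [0.8497, 0.0159, 0.583]
orientation: [0.693, 0.707, 0.099, 0.097]
force: [-0.2, -1.0, 0.8]
opening: 0.0339
```

send_rows:
  targets:
    - {"x": 0,"y": 45,"z": -45,"yaw": 0}

```text
time: 20.7
eef_pos: [0.8472, 0.016, 0.6049]
orientation: [0.691, 0.705, 0.114, 0.112]
force: [-0.2, -0.9, 0.7]
opening: 0.0342
```

send_rows:
  targets:
    - {"x": 0,"y": 45,"z": -45,"yaw": 0}

```text
time: 20.82
eef_pos: [0.8442, 0.016, 0.6263]
orientation: [0.689, 0.702, 0.128, 0.126]
force: [0.4, 0.1, 0.8]
opening: 0.0344
```

```bash
python3 - <<'E'
from h import *
from bench import robot
st=robot.get_state()
plan([],st);print(st['q'].round(3))
E
```

```text
t 20.825 pos [0.8442 0.016  0.6263] x [-0.02   1.    -0.001] y [0.935 0.019 0.355] z [ 0.354  0.006 -0.935] op 0.0344 F [0.4 0.1 0.8]
[-0.04   0.58   0.143  0.023  2.057 -0.046]
```

2.4° per single-row call. Continuing to about 40°.

send_rows:
  targets:
    - {"x": 0,"y": 50,"z": -35,"yaw": 0}

```text
time: 20.95
eef_pos: [0.8478, 0.0162, 0.6421]
orientation: [0.686, 0.7, 0.143, 0.141]
force: [-0.1, -0.5, 0.3]
opening: 0.0344
```

send_rows:
  targets:
    - {"x": 0,"y": 50,"z": -35,"yaw": 0}

```text
time: 21.08
eef_pos: [0.8514, 0.0162, 0.6565]
orientation: [0.683, 0.697, 0.157, 0.154]
force: [-0.3, -0.3, 0.1]
opening: 0.0342
```

send_rows:
  targets:
    - {"x": 0,"y": 50,"z": -35,"yaw": 0}

```text
time: 21.2
eef_pos: [0.853, 0.0163, 0.6734]
orientation: [0.68, 0.693, 0.171, 0.168]
force: [0.2, -0.8, -0.4]
opening: 0.0345
```

send_rows:
  targets:
    - {"x": 0,"y": 50,"z": -35,"yaw": 0}

```text
time: 21.32
eef_pos: [0.8527, 0.0163, 0.6923]
orientation: [0.676, 0.69, 0.186, 0.182]
force: [-0.7, 0.0, -0.3]
opening: 0.0339
```

send_rows:
  targets:
    - {"x": 0,"y": 50,"z": -35,"yaw": 0}

```text
time: 21.45
eef_pos: [0.8509, 0.0164, 0.7127]
orientation: [0.672, 0.685, 0.2, 0.197]
force: [-0.4, 0.2, 0.3]
opening: 0.0342
```

```bash
python3 - <<'E'
from h import *
from bench import robot
st=robot.get_state()
plan([],st);print(st['q'].round(3))
E
```

```text
t 21.45 pos [0.8509 0.0164 0.7127] x [-0.02   1.    -0.001] y [0.842 0.017 0.539] z [ 0.539  0.01  -0.842] op 0.0342 F [-0.4  0.2  0.3]
[-0.045  0.503  0.144  0.037  1.927 -0.043]
```

send_rows:
  targets:
    - {"x": 0,"y": 55,"z": -25,"yaw": 0}

```text
time: 21.58
eef_pos: [0.8559, 0.0166, 0.7292]
orientation: [0.667, 0.681, 0.216, 0.212]
force: [0.9, 0.1, 0.2]
opening: 0.0341
```

send_rows:
  targets:
    - {"x": 0,"y": 55,"z": -25,"yaw": 0}

```text
time: 21.7
eef_pos: [0.8609, 0.0167, 0.7434]
orientation: [0.663, 0.676, 0.229, 0.226]
force: [-0.1, 0.2, 1.4]
opening: 0.0339
```

send_rows:
  targets:
    - {"x": 0,"y": 55,"z": -25,"yaw": 0}

```text
time: 21.82
eef_pos: [0.8636, 0.0167, 0.7601]
orientation: [0.658, 0.671, 0.244, 0.239]
force: [-0.7, 0.3, 0.5]
opening: 0.0346
```

```bash
python3 - <<'E'
from h import *
from bench import robot
st=robot.get_state()
plan([],st);print(st['q'].round(3))
E
```

```text
t 21.825 pos [0.8636 0.0167 0.7601] x [-0.02   1.    -0.001] y [0.767 0.016 0.642] z [ 0.642  0.012 -0.767] op 0.0346 F [-0.7  0.3  0.5]
[-0.048  0.472  0.144  0.044  1.829 -0.041]
```

Lean is 39.9° with tool x level along the stand's y, right in the 35–45° window. Now I'll plan the bar grasp.

```bash
python3 - <<'E'
from h import *
from bench import robot
st=robot.get_state()
R=Rn.from_quat(st['orientation']).as_matrix();a=R[:,2]
B=np.array([.587,-.186,.150]);T=B+.0187*a
plan([(.65,-.0,.7),(.50,-.10,.55),tuple((T-.13*a).round(4)),tuple(T.round(4))],st)
E
```

```text
t 21.825 pos [0.8636 0.0167 0.7601] x [-0.02   1.    -0.001] y [0.767 0.016 0.642] z [ 0.642  0.012 -0.767] op 0.0346 F [-0.7  0.3  0.5]
  (0.65, -0.0, 0.7) -> [ -12.4 -202.5  -91.2]
  (0.5, -0.1, 0.55) -> [-109.3 -415.4  -73.7]
  (np.float64(0.5156), np.float64(-0.1873), np.float64(0.2353)) -> [-196.7 -606.8  176.6]
  (np.float64(0.599), np.float64(-0.1858), np.float64(0.1357)) -> [-196.7 -606.8  306.5]
```

send_rows:
  targets:
    - {"x": -3,"y": -50,"z": -23,"yaw": 0}
    - {"x": -6,"y": -101,"z": -46,"yaw": 0}
    - {"x": -9,"y": -152,"z": -69,"yaw": 0}
    - {"x": -12,"y": -202,"z": -91,"yaw": 0}
    - {"x": -36,"y": -255,"z": -87,"yaw": 0}
    - {"x": -60,"y": -308,"z": -83,"yaw": 0}
    - {"x": -85,"y": -361,"z": -78,"yaw": 0}
    - {"x": -109,"y": -415,"z": -74,"yaw": 0}
    - {"x": -120,"y": -440,"z": -40,"yaw": 0}
    - {"x": -130,"y": -465,"z": 0,"yaw": 0}

```text
time: 23.08
eef_pos: [0.5081, -0.1219, 0.4625]
orientation: [0.658, 0.67, 0.243, 0.241]
force: [0.6, 0.5, -0.4]
opening: 0.034
```

```bash
python3 - <<'E'
from h import *
from bench import robot
st=robot.get_state()
R=Rn.from_quat(st['orientation']).as_matrix();a=R[:,2]
B=np.array([.587,-.186,.150]);T=B+.0187*a
plan([tuple((T-.13*a).round(4)),tuple(T.round(4))],st);print(st['q'].round(3))
E
```

```text
t 23.075 pos [ 0.5081 -0.1219  0.4625] x [-0.017  1.    -0.004] y [0.765 0.015 0.644] z [ 0.644  0.008 -0.765] op 0.034 F [ 0.6  0.5 -0.4]
  (np.float64(0.5154), np.float64(-0.1869), np.float64(0.2352)) -> [ -64.3 -141.7  178.2]
  (np.float64(0.599), np.float64(-0.1858), np.float64(0.1357)) -> [ -64.3 -141.7  308.1]
[-0.577 -0.202  1.701  0.42   1.072 -0.689]
```

send_rows:
  targets:
    - {"x": -17,"y": -36,"z": 44,"yaw": 0}
    - {"x": -34,"y": -72,"z": 88,"yaw": 0}
    - {"x": -51,"y": -107,"z": 132,"yaw": 0}
    - {"x": -67,"y": -142,"z": 176,"yaw": 0}
    - {"x": -67,"y": -142,"z": 176,"yaw": 0}
    - {"x": -67,"y": -142,"z": 176,"yaw": 0}

```text
time: 23.82
eef_pos: [0.5144, -0.1883, 0.2375]
orientation: [0.658, 0.671, 0.243, 0.24]
force: [0.5, 0.5, 0.5]
opening: 0.0341
```

```bash
python3 - <<'E'
from h import *
from bench import robot
st=robot.get_state()
R=Rn.from_quat(st['orientation']).as_matrix();a=R[:,2]
B=np.array([.587,-.186,.150]);T=B+.0187*a
plan([tuple((T-.13*a).round(4)),tuple(T.round(4))],st);print(st['q'].round(3))
d=robot.get_image('side');cv2.imwrite('pics/g8.png',d['pixels'][:,:,::-1])
E
```

```text
t 23.825 pos [ 0.5144 -0.1883  0.2375] x [-0.019  1.    -0.002] y [0.767 0.016 0.642] z [ 0.642  0.011 -0.767] op 0.0341 F [0.5 0.5 0.5]
  (np.float64(0.5156), np.float64(-0.1872), np.float64(0.2353)) -> [ 1.1 -0.5  2.4]
  (np.float64(0.599), np.float64(-0.1858), np.float64(0.1357)) -> [  1.   -0.5 132.3]
[-0.734  0.063  2.073  0.835  0.632 -1.352]
```

View pics/g8.png

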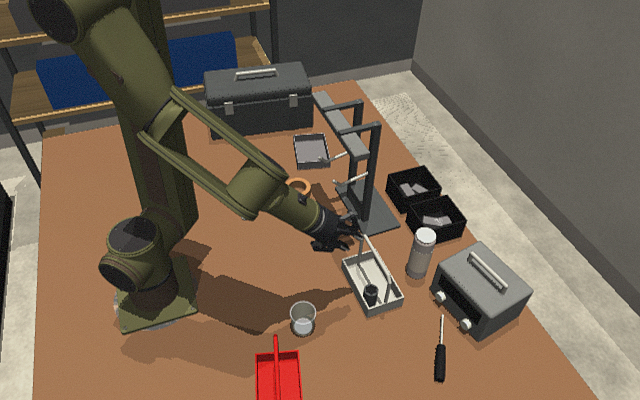

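The picture shows the leaning gripper at (340,233), aimed at the bar with everything clear. Advancing and gripping.

send_rows:
  targets:
    - {"x": 1,"y": 0,"z": 35,"yaw": 0}
    - {"x": 1,"y": 0,"z": 70,"yaw": 0}
    - {"x": 1,"y": 0,"z": 105,"yaw": 0}
    - {"x": 1,"y": 0,"z": 125,"yaw": 0}
    - {"x": 1,"y": 0,"z": 132,"yaw": 0}
    - {"x": 1,"y": 0,"z": 132,"yaw": 0}

```text
time: 24.62
eef_pos: [0.5993, -0.1851, 0.1365]
orientation: [0.657, 0.672, 0.244, 0.24]
force: [-0.2, 0.3, -0.5]
opening: 0.0339
```

send_rows:
  targets:
    - {"x": 0,"y": 0,"z": 0,"yaw": 0}
    - {"x": 0,"y": 0,"z": 0,"yaw": 0}
    - {"x": 0,"y": 0,"z": 0,"yaw": 0}
    - {"x": 0,"y": 0,"z": 0,"yaw": 0}
  grip: 1
  force: 90

```text
time: 25.12
eef_pos: [0.5989, -0.1853, 0.1368]
orientation: [0.658, 0.671, 0.244, 0.24]
force: [-1.7, 0.8, 6.1]
opening: 0.0071
```

```bash
python3 - <<'E'
from h import *
from bench import robot
st=robot.get_state()
R=Rn.from_quat(st['orientation']).as_matrix();a=R[:,2]
B=st['eef_pos']-.0187*a;print('grasp pt',B)
plan([],st);print(st['q'].round(3))
d=robot.get_image('side');crop(d,290,170,450,320,4,'pics/g9.png');np.savez('side9.npz',**d)
E
```

```text
grasp pt [ 0.58683874 -0.18555413  0.15112942]
t 25.125 pos [ 0.5989 -0.1853  0.1368] x [-0.02   1.    -0.002] y [0.765 0.016 0.643] z [ 0.643  0.011 -0.766] op 0.0071 F [-1.7  0.8  6.1]
[-0.588  0.328  2.083  1.262  0.395 -1.729]
```

View pics/g9.png

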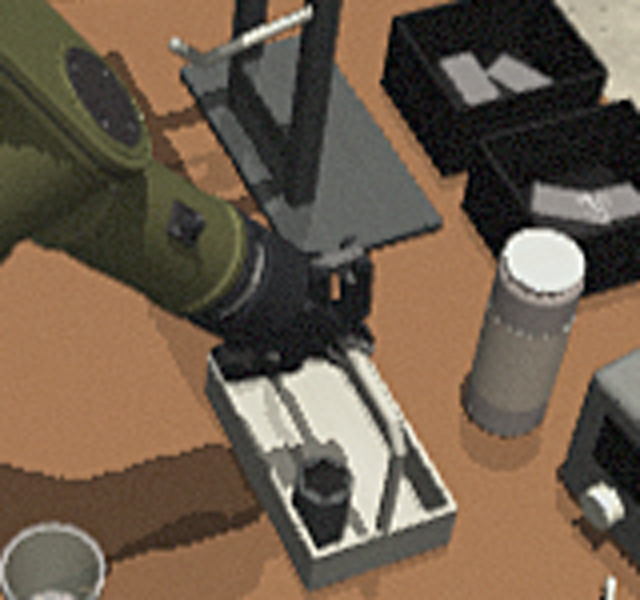

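Good grip on the bar's middle (grasp point (0.587, -0.186, 0.151)). Planning the lift and carry.

```bash
python3 - <<'E'
from h import *
from bench import robot
st=robot.get_state()
R=Rn.from_quat(st['orientation']).as_matrix();a=R[:,2]
S=pose((.662,.105,.0215))
def T(b): return tuple((np.array(b)+.0187*a).round(4))
s1=(S@np.array([-.155,0,.25,1]))[:3];print(s1)
plan([T((.587,-.1855,.25)),T((.50,-.13,.25)),T(s1)],st)
E
```

```text
[0.50703582 0.10166776 0.25      ]
t 25.175 pos [ 0.5989 -0.1853  0.1368] x [-0.02   1.    -0.002] y [0.765 0.016 0.643] z [ 0.643  0.011 -0.766] op 0.0068 F [-0.8  1.1  6.8]
  (np.float64(0.599), np.float64(-0.1853), np.float64(0.2357)) -> [ -0.1  63.7 -75.6]
  (np.float64(0.512), np.float64(-0.1298), np.float64(0.2357)) -> [  57.1   -2.  -130.9]
  (np.float64(0.5191), np.float64(0.1019), np.float64(0.2357)) -> [ 288.6    7.2 -123.7]
```

send_rows:
  targets:
    - {"x": 0,"y": 8,"z": -10,"yaw": 0}
    - {"x": 0,"y": 26,"z": -31,"yaw": 0}
    - {"x": 0,"y": 45,"z": -53,"yaw": 0}
    - {"x": 0,"y": 64,"z": -76,"yaw": 0}
    - {"x": 0,"y": 64,"z": -76,"yaw": 0}

```text
time: 25.8
eef_pos: [0.5982, -0.1853, 0.2354]
orientation: [0.657, 0.672, 0.243, 0.24]
force: [1.3, -1.4, -7.1]
opening: 0.0068
```

```bash
python3 - <<'E'
from h import *
from bench import robot
st=robot.get_state()
plan([],st);print(st['q'].round(3))
d=robot.get_image('side');crop(d,270,140,470,290,4,'pics/g10.png')
E
```

```text
t 25.8 pos [ 0.5982 -0.1853  0.2354] x [-0.02   1.    -0.004] y [0.767 0.018 0.642] z [ 0.642  0.01  -0.767] op 0.0068 F [ 1.3 -1.4 -7.1]
[-0.588  0.164  1.954  0.765  0.555 -1.176]
```

View pics/g10.png

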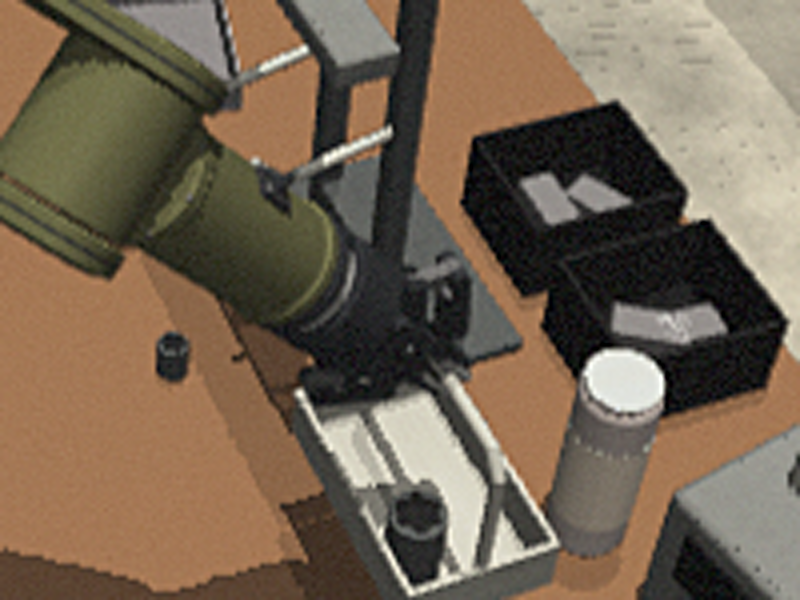

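The caddy is lifted level with the socket in it. Carrying it to in front of the prongs.

send_rows:
  targets:
    - {"x": 10,"y": -12,"z": -10,"yaw": 0}
    - {"x": 24,"y": -30,"z": -25,"yaw": 0}
    - {"x": 40,"y": -48,"z": -41,"yaw": 0}
    - {"x": 57,"y": -66,"z": -55,"yaw": 0}
    - {"x": 90,"y": -65,"z": -54,"yaw": 0}
    - {"x": 130,"y": -63,"z": -53,"yaw": 0}
    - {"x": 170,"y": -61,"z": -52,"yaw": 0}
    - {"x": 210,"y": -60,"z": -50,"yaw": 0}
    - {"x": 250,"y": -58,"z": -49,"yaw": 0}
    - {"x": 275,"y": -57,"z": -48,"yaw": 0}
    - {"x": 289,"y": -57,"z": -48,"yaw": 0}
    - {"x": 289,"y": -57,"z": -48,"yaw": 0}

```text
time: 27.35
eef_pos: [0.5153, 0.1042, 0.2312]
orientation: [0.658, 0.673, 0.241, 0.236]
force: [0.7, -0.2, -6.4]
opening: 0.007
```

```bash
python3 - <<'E'
from h import *
from bench import robot
st=robot.get_state()
R=Rn.from_quat(st['orientation']).as_matrix();a=R[:,2]
S=pose((.662,.105,.0215))
B=st['eef_pos']-.0187*a
print('bar in stand',(np.linalg.inv(S)@np.r_[B,1])[:3].round(4))
plan([],st);print(st['q'].round(3))
d=robot.get_image('side');crop(d,230,80,430,230,4,'pics/g11.png');np.savez('side11.npz',**d)
d=robot.get_image('top');crop(d,210,130,370,250,5,'pics/g11t.png');np.savez('top11.npz',**d)
E
```

```text
bar in stand [-0.1586  0.0024  0.2456]
t 27.35 pos [0.5153 0.1042 0.2312] x [-0.023  1.    -0.001] y [0.771 0.018 0.636] z [ 0.636  0.014 -0.772] op 0.007 F [ 0.7 -0.2 -6.4]
[ 0.198  0.01   2.146 -0.358  0.323  0.476]
```

View pics/g11.png

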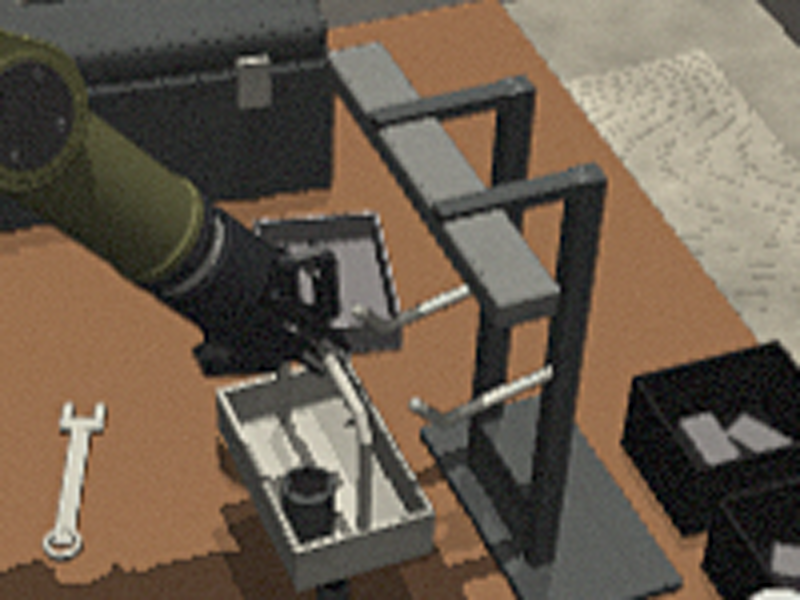

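View pics/g11t.png

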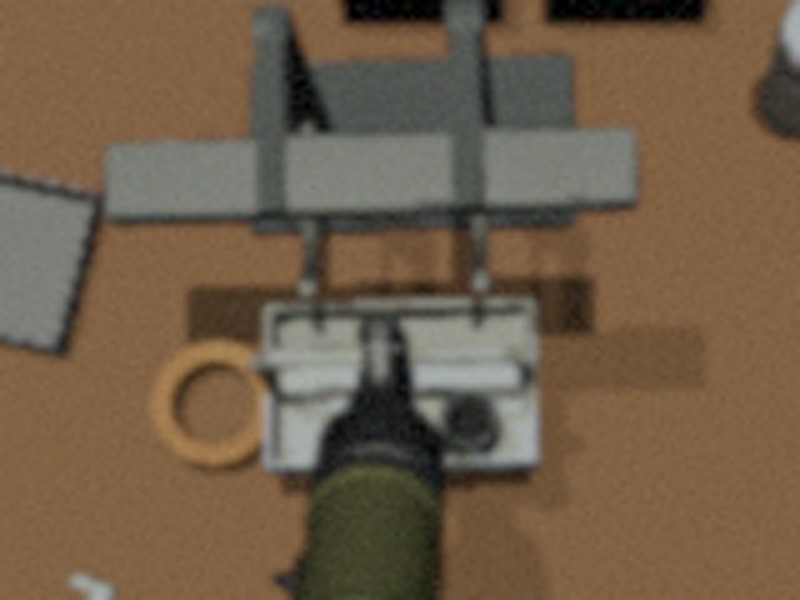

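Side view: the caddy is level in front of the prongs, tips at crop (360,315) and (415,405). Top view: the bar (250–530, 368) is centred on the prongs (308 and 480). I'll measure the bar height and ends, and re-measure the prong tips.

```bash
python3 - <<'E'
from h import *
S=pose((.662,.105,.0215));Si=np.linalg.inv(S)
for n in('side11','top11'):
    W=cloud(load(n)).reshape(-1,3);W=W[np.isfinite(W[:,0])];L=(np.c_[W,np.ones(len(W))]@Si.T)[:,:3]
    x,y,z=L.T
    for lab,lo,hi in(('bar -y',-.075,-.04),('bar +y',.04,.075)):
        m=(abs(x+.158)<.02)&(y>lo)&(y<hi)&(z>.225)&(z<.275);
        if m.sum(): q=L[m];print(n,lab,m.sum(),q.mean(0).round(4),'zmax',np.percentile(q[:,2],90).round(4))
    m=(abs(x+.158)<.03)&(abs(y)<.12)&(z>.2)&(z<.275);q=L[m];print(n,'bar y ext',q[:,1].min(),q[:,1].max())
    for yc in(-.055,.055):
        m=(x>-.125)&(x<-.09)&(abs(y-yc)<.02)&(z>.19)&(z<.24);q=L[m]
        if len(q):print(n,'tip',yc,len(q),q.min(0).round(4),q.mean(0).round(4),np.percentile(q[:,2],95).round(4))
E
```

```text
side11 bar -y 41 [-0.1599 -0.0598  0.2456] zmax 0.251
side11 bar +y 1 [-0.1549  0.0583  0.2492] zmax 0.2492
side11 bar y ext -0.08783996966742996 0.08218159374211242
side11 tip -0.055 30 [-0.1145 -0.0648  0.2015] [-0.1021 -0.058   0.2172] 0.2295
side11 tip 0.055 30 [-0.1134  0.0456  0.1986] [-0.1028  0.0521  0.2171] 0.2302
top11 bar -y 35 [-0.157  -0.059   0.2455] zmax 0.2498
top11 bar +y 36 [-0.1574  0.0576  0.2479] zmax 0.2511
top11 bar y ext -0.08270976822308389 0.09326577661161184
top11 tip -0.055 22 [-0.1103 -0.0583  0.206 ] [-0.101  -0.0535  0.2183] 0.228
top11 tip 0.055 18 [-0.1127  0.0522  0.2101] [-0.1029  0.0557  0.2215] 0.2293
```

```bash
python3 - <<'E'
from h import *
from bench import robot
st=robot.get_state()
R=Rn.from_quat(st['orientation']).as_matrix();a=R[:,2]
S=pose((.662,.105,.0215))
B=st['eef_pos']-.0187*a
print('bar in stand',(np.linalg.inv(S)@np.r_[B,1])[:3].round(4))
plan([tuple(((S@np.r_[p,1])[:3]+.0187*a).round(4)) for p in((-.155,0,.25),(-.09,0,.25),(-.087,0,.225),(-.085,0,.212))],st)
E
```

```text
bar in stand [-0.1586  0.0007  0.2456]
t 27.45 pos [0.5153 0.1025 0.2311] x [-0.021  1.    -0.002] y [0.772 0.017 0.636] z [ 0.635  0.012 -0.772] op 0.0069 F [-0.2 -0.5 -8. ]
  (np.float64(0.5189), np.float64(0.1019), np.float64(0.2356)) -> [-0.6  5.6 -1.2]
  (np.float64(0.5839), np.float64(0.1033), np.float64(0.2356)) -> [-0.6 55.8 40.2]
  (np.float64(0.5869), np.float64(0.1033), np.float64(0.2106)) -> [-0.6 42.2 61.4]
  (np.float64(0.5889), np.float64(0.1034), np.float64(0.1976)) -> [-0.5 35.5 72.7]
```

send_rows:
  targets:
    - {"x": 0,"y": 12,"z": 6,"yaw": 0}
    - {"x": 0,"y": 24,"z": 14,"yaw": 0}
    - {"x": 0,"y": 35,"z": 23,"yaw": 0}
    - {"x": 0,"y": 45,"z": 31,"yaw": 0}
    - {"x": 0,"y": 56,"z": 40,"yaw": 0}
    - {"x": 0,"y": 56,"z": 40,"yaw": 0}
    - {"x": 0,"y": 56,"z": 40,"yaw": 0}

```text
time: 28.32
eef_pos: [0.5864, 0.1037, 0.2385]
orientation: [0.658, 0.672, 0.242, 0.238]
force: [-0.6, -0.7, -7.0]
opening: 0.007
```

```bash
python3 - <<'E'
from h import *
from bench import robot
st=robot.get_state()
R=Rn.from_quat(st['orientation']).as_matrix();a=R[:,2]
S=pose((.662,.105,.0215))
B=st['eef_pos']-.0187*a
print('bar in stand',(np.linalg.inv(S)@np.r_[B,1])[:3].round(4))
plan([tuple(((S@np.r_[p,1])[:3]+.0187*a).round(4)) for p in((-.088,0,.225),(-.087,0,.212))],st)
d=robot.get_image('side');crop(d,250,80,410,230,4,'pics/g12.png');np.savez('side12.npz',**d)
E
```

```text
bar in stand [-0.0876  0.0003  0.2529]
t 28.325 pos [0.5864 0.1037 0.2385] x [-0.02   1.    -0.001] y [0.769 0.016 0.639] z [ 0.639  0.012 -0.769] op 0.007 F [-0.6 -0.7 -7. ]
  (np.float64(0.586), np.float64(0.1033), np.float64(0.2106)) -> [ -0.3 -18.2  21.2]
  (np.float64(0.587), np.float64(0.1033), np.float64(0.1976)) -> [ -0.3 -25.7  31.8]
```

View pics/g12.png

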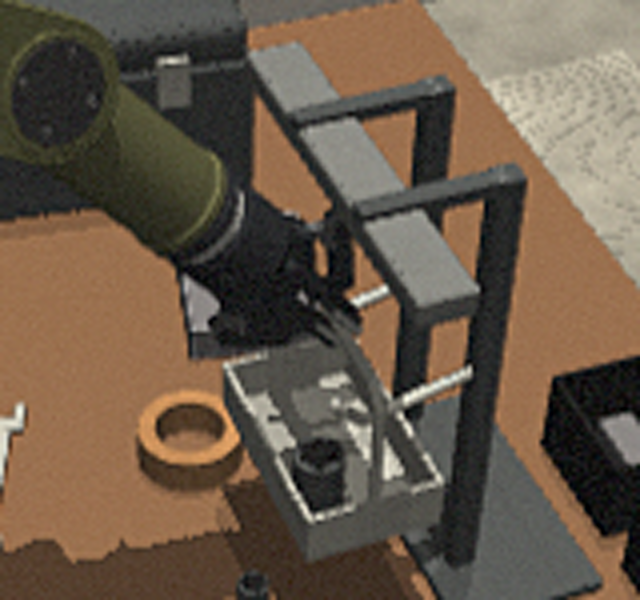

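The bar is over the prongs, past the tips, and the gripper is under the lamp without contact. Lowering.

send_rows:
  targets:
    - {"x": 0,"y": -6,"z": 7,"yaw": 0}
    - {"x": 0,"y": -12,"z": 14,"yaw": 0}
    - {"x": 0,"y": -18,"z": 21,"yaw": 0}
    - {"x": 0,"y": -22,"z": 27,"yaw": 0}
    - {"x": 0,"y": -25,"z": 31,"yaw": 0}
    - {"x": 0,"y": -25,"z": 31,"yaw": 0}
    - {"x": 0,"y": -25,"z": 31,"yaw": 0}

```text
time: 29.25
eef_pos: [0.5881, 0.1039, 0.1998]
orientation: [0.658, 0.671, 0.243, 0.239]
force: [1.9, 0.6, -6.4]
opening: 0.0065
```

```bash
python3 - <<'E'
from h import *
from bench import robot
st=robot.get_state()
R=Rn.from_quat(st['orientation']).as_matrix();a=R[:,2]
S=pose((.662,.105,.0215))
B=st['eef_pos']-.0187*a
print('bar in stand',(np.linalg.inv(S)@np.r_[B,1])[:3].round(4))
plan([],st)
E
```

```text
bar in stand [-0.0859  0.0005  0.2142]
t 29.25 pos [0.5881 0.1039 0.1998] x [-0.02   1.    -0.001] y [0.767 0.016 0.641] z [ 0.641  0.012 -0.767] op 0.0065 F [ 1.9  0.6 -6.4]
```

Still carrying the full weight, about 4 mm above the seat. Lowering further until the prongs take the load.

send_rows:
  targets:
    - {"x": 0,"y": -2,"z": 2,"yaw": 0}
    - {"x": 0,"y": -3,"z": 3,"yaw": 0}
    - {"x": 0,"y": -3,"z": 4,"yaw": 0}
    - {"x": 0,"y": -3,"z": 4,"yaw": 0}

```text
time: 29.75
eef_pos: [0.5898, 0.1042, 0.1974]
orientation: [0.657, 0.671, 0.245, 0.241]
force: [-4.6, -1.8, 8.0]
opening: 0.0073
```

The prongs now bear the caddy. Releasing, then backing straight out along the tool axis.

send_rows:
  targets:
    - {"x": 0,"y": 1,"z": -1,"yaw": 0}
    - {"x": 0,"y": 1,"z": -1,"yaw": 0}
    - {"x": 0,"y": 1,"z": -1,"yaw": 0}
    - {"x": 0,"y": 1,"z": -1,"yaw": 0}
  grip: 0.4

```text
time: 30.25
eef_pos: [0.588, 0.1038, 0.1956]
orientation: [0.658, 0.672, 0.243, 0.239]
force: [0.4, -0.1, 1.1]
opening: 0.0256
```

```bash
python3 - <<'E'
from h import *
from bench import robot
st=robot.get_state()
plan([],st)
d=robot.get_image('side');crop(d,250,80,410,230,4,'pics/g13.png')
E
```

```text
t 30.25 pos [0.588  0.1038 0.1956] x [-0.02   1.    -0.001] y [0.768 0.016 0.64 ] z [ 0.64   0.012 -0.768] op 0.0256 F [ 0.4 -0.1  1.1]
```

View pics/g13.png

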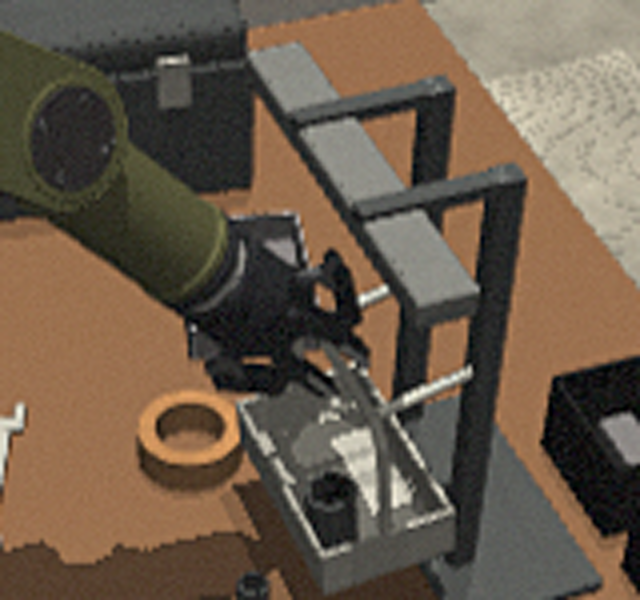

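send_rows:
  targets:
    - {"x": 0,"y": 0,"z": -8,"yaw": 0}
    - {"x": 0,"y": 0,"z": -20,"yaw": 0}
    - {"x": 0,"y": 0,"z": -35,"yaw": 0}
    - {"x": 0,"y": -5,"z": -60,"yaw": 0}
    - {"x": 0,"y": -20,"z": -90,"yaw": 0}
    - {"x": 0,"y": -40,"z": -130,"yaw": 0}
    - {"x": 0,"y": -50,"z": -160,"yaw": 0}
    - {"x": 0,"y": -50,"z": -160,"yaw": 0}

```text
time: 31.3
eef_pos: [0.4456, 0.1013, 0.2888]
orientation: [0.657, 0.671, 0.245, 0.24]
force: [0.3, 0.8, 0.8]
opening: 0.0254
```

```bash
python3 - <<'E'
from h import *
from bench import robot
st=robot.get_state()
plan([],st)
d=robot.get_image('side');cv2.imwrite('pics/g14.png',d['pixels'][:,:,::-1]);crop(d,250,80,410,230,4,'pics/g14c.png');a=d
S=pose((.662,.105,.0215));Si=np.linalg.inv(S)
for n,d in(('side',a),('top',robot.get_image('top'))):
    W=cloud(d).reshape(-1,3);W=W[np.isfinite(W[:,0])];L=(np.c_[W,np.ones(len(W))]@Si.T)[:,:3];x,y,z=L.T
    for lo,hi in((-.08,-.065),(-.045,-.02),(.02,.045),(.065,.08)):
        m=(x>-.115)&(x<-.06)&(y>lo)&(y<hi)&(z>.195)&(z<.235);q=L[m]
        if len(q):print(n,'bar',lo,len(q),q.mean(0).round(4),'zmax',q[:,2].max().round(4))
    m=(abs(x+.085)<.09)&(abs(y)<.11)&(z>.09)&(z<.125);q=L[m]
    if len(q)>20:
        A=np.c_[q[:,:2],np.ones(len(q))];c=np.linalg.lstsq(A,q[:,2],rcond=None)[0];print(n,'rim pts',len(q),'slopes',c.round(3),'ext',q.min(0).round(3),q.max(0).round(3))
E
```

```text
t 31.3 pos [0.4456 0.1013 0.2888] x [-0.021  1.     0.   ] y [0.765 0.016 0.644] z [ 0.644  0.014 -0.765] op 0.0254 F [0.3 0.8 0.8]
side bar -0.08 24 [-0.0847 -0.0731  0.2088] zmax 0.2154
side bar -0.045 20 [-0.0852 -0.0319  0.2147] zmax 0.2192
side bar 0.02 21 [-0.0863  0.0325  0.2141] zmax 0.218
side bar 0.065 11 [-0.0863  0.0713  0.2111] zmax 0.2194
side rim pts 707 slopes [ 0.014 -0.012  0.105] ext [-0.133 -0.093  0.09 ] [0.004 0.096 0.125]
top bar -0.08 12 [-0.0823 -0.0727  0.209 ] zmax 0.2169
top bar -0.045 23 [-0.0824 -0.0318  0.2142] zmax 0.2186
top bar 0.02 24 [-0.0842  0.0325  0.2147] zmax 0.221
top bar 0.065 15 [-0.0826  0.0727  0.2119] zmax 0.2168
top rim pts 218 slopes [ 0.058 -0.065  0.114] ext [-0.13  -0.086  0.09 ] [-0.035  0.094  0.125]
```

View pics/g14.png

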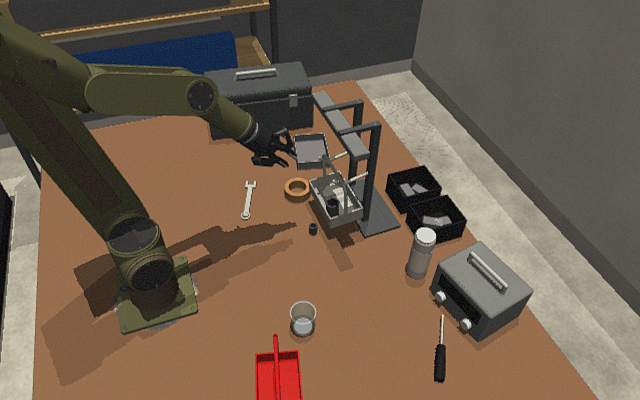

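View pics/g14c.png

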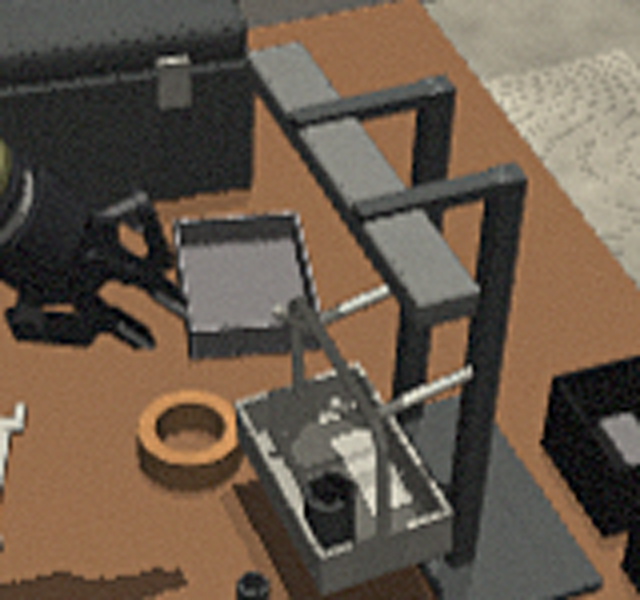

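The bar is seated at stand (-0.085, 0, 0.21) on both prongs, the tray is about level and the socket is inside. I'll let any swing die out, then check stillness and hand in.

send_rows:
  targets:
    - {"x": 0,"y": 0,"z": 0,"yaw": 0}
    - {"x": 0,"y": 0,"z": 0,"yaw": 0}
    - {"x": 0,"y": 0,"z": 0,"yaw": 0}
    - {"x": 0,"y": 0,"z": 0,"yaw": 0}
    - {"x": 0,"y": 0,"z": 0,"yaw": 0}
    - {"x": 0,"y": 0,"z": 0,"yaw": 0}
    - {"x": 0,"y": 0,"z": 0,"yaw": 0}
    - {"x": 0,"y": 0,"z": 0,"yaw": 0}
    - {"x": 0,"y": 0,"z": 0,"yaw": 0}
    - {"x": 0,"y": 0,"z": 0,"yaw": 0}
    - {"x": 0,"y": 0,"z": 0,"yaw": 0}
    - {"x": 0,"y": 0,"z": 0,"yaw": 0}

```text
time: 32.9
eef_pos: [0.4472, 0.1011, 0.2867]
orientation: [0.658, 0.671, 0.243, 0.239]
force: [0.5, -0.4, 0.2]
opening: 0.0258
```

```bash
python3 - <<'E'
from h import *
from bench import robot
S=pose((.662,.105,.0215));Si=np.linalg.inv(S)
ims=[]
for k in range(5):
    d=robot.get_image('side');ims.append(d['pixels'][150:230,290:380].astype(float))
    W=cloud(d).reshape(-1,3);W=W[np.isfinite(W[:,0])];L=(np.c_[W,np.ones(len(W))]@Si.T)[:,:3];x,y,z=L.T
    m=(abs(x+.085)<.09)&(abs(y)<.11)&(z>.09)&(z<.125);q=L[m];print(len(q),q.mean(0).round(4))
print('diff',[abs(ims[i+1]-ims[i]).mean().round(2) for i in range(4)],'first-last',abs(ims[0]-ims[-1]).mean().round(2))
crop(d,290,120,390,230,5,'pics/g15.png');print(robot.get_state()['time'])
E
```

```text
709 [-0.0754 -0.0196  0.1046]
719 [-0.0745 -0.0169  0.1042]
688 [-0.0741 -0.018   0.1041]
721 [-0.0745 -0.019   0.1045]
695 [-0.0746 -0.0189  0.1045]
diff [np.float64(3.24), np.float64(3.29), np.float64(3.28), np.float64(3.29)] first-last 3.26
33.15
```

View pics/g15.png

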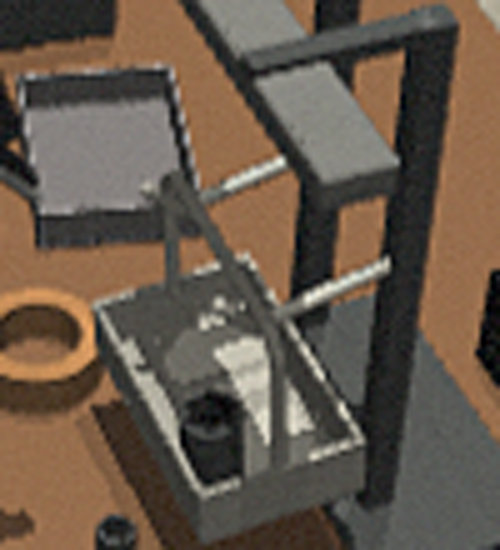

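The caddy is at rest: frame differences are constant noise with no drift. It hangs level on both prongs with the socket at crop (210,430), and the gripper is clear. Handing in.

```bash
python3 -c "
from bench import robot
print(robot.job_done())"
```

```text
the job is handed in; nothing more can be done
None
```

The caddy hangs by its handle on both prongs of the lamp stand with the larger socket standing in it, and the job was handed in at about 33 s. The hand-in gives no verdict, so this rests on my own checks.

**What I did**
- **Socket:** I set it down in the steel caddy while the caddy stood on the table. I then turned the caddy parallel to the stand and set it down again.
- **Lean:** the rows cannot tilt the tool. I got a lean of about 40° by commanding poses just out of reach, up high above the lamp, where the arm's "as far as it can" behaviour tilts the tool and the tilt stays.
- **Hanging:** I gripped the bar with the tool leaning, carried the caddy level under the lamp and lowered it until the prongs took the weight. I then let go and backed off.

**Last checks**
- **Seat:** the bar measured about (-0.085, 0, 0.21) in the stand's frame, which is the seat. The tray is near level: about 0.02 rad of slope by the side camera, and 0.06–0.09 rad by the rougher top-camera fit. Both are well under 0.3.
- **At rest:** the tray stayed put over five frames, within image noise.
- **Gripper:** it was about 0.15 m clear, with no force on the wrist.
- **Bystanders:** those visible in the last full picture looked unmoved; I checked this by eye only.

**What did not go to plan**
- I first meant to grip the caddy's front wall, but measuring the knuckles showed they would strike the handle bar, so I dropped that.
- The wrist force read 44 N and 39 N on two axes for a moment when the elbow reached the end of its range in free air.
- The prongs pushed back with about 15 N, through the caddy, as it was seated. I saw no robot contact with the stand.

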